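# Change the nozzle at the back of the slide-in rack

## Robot

A 6-joint arm with a two-finger parallel gripper is mounted at the origin on a cart in front of the work surface, level with it; the furniture and walls round the work are solid. World frame = base frame: x ahead of the robot, y to its left, z up, the work surface at z = 0. Lengths are in m, angles in rad, forces in N, time in s.
With the tool pointing down it reaches from about 0.375 to 0.975 m from the base axis. Payload 3.8 kg.
Tool frame: the origin (TCP) lies midway between the tips of the shut fingers; the grasp point (between the pads) lies 19 mm behind it; z points along the fingers, y is the line along which they close (so a half turn about z gives the same grasp; the last joint's range is limited). The gripper opens to 85 mm and grips with 20 to 120 N. Pads are 22 mm wide; open, the fingers measure 114 mm over their backs; the gripper's body (76 mm by 85 mm) begins 54 mm behind the grasp point. The pads swing forward as they close: fully open they stand 13 mm farther back than shut.
Start: joints at [1.214, 0.264, 1.604, -0, 1.274, -0.037], TCP at [0.212, 0.641, 0.231] pointing down, gripper open.
Joint ranges: [-2.63, 2.63], [-0.94, 2.18], [0.31, 2.57], [-1.31, 4.45], [0, 2.66], [-2.55, 2.55]. Speed limits (rad/s): [2.57, 2.57, 3.14, 3.14, 3.14, 3.14].

## Interface

Orientations are given as a rotation vector (axis times angle).
In Python, from workcell import status, read_camera, workorder, masks_of gives the robot as it stands.
- The arm moves only by the tool drive_tool, never from a script. Its argument "rows" is a list of rows, each a list of 7 numbers: the turn, a rotation vector about the tool's x, y, z in degrees, then the shift along the tool's x, y, z in m, then the opening, from 0 (shut) to 1 (fully open). In form: [[ax, ay, az, tx, ty, tz, claw], ...]. A call has 1 to 8 rows; each row shifts and turns the commanded pose from where the row before left it, along the tool's axes as they then stand; what a row does not reach is not made up. A row lasts 1/12 s, in which the tool goes at most 41.7 mm and 7.16 degrees, less where a joint would pass 70% of its speed; a pose out of reach is approached as far as the arm can. A call is refused whole if a number of a shift passes 0.0417 or a number of a turn 7.16, either way. A call with a gripper value outside its range is refused whole. The fingers move at their own pace and stop on an object; "force" is the grip in N (left out, the last holds). Time passes only in rows, so rows that do not move let the fingers close. It gives the time, the measured TCP pose, the force, the opening and the grip force at its end, in the units of the state.
- status.read_state(): the state, without advancing time (a new reading comes with each control period).
- read_camera(name): name is "side" or "top"; returns a dict with "color" (480x640x3 uint8, red, green, blue), "intrinsics" (3x3 intrinsics, pixels), "world_from_camera" (4x4, takes a point from camera to world coordinates). Camera axes: x right, y up, looking along -z (the intrinsics and any distortion apply to the point x, -y, -z); pixel columns grow to the right and rows downward; lengths in m; the calibration is good to about 2 mm. A picture is of the moment at which its call begins. There is no depth.
- workorder.finish_job(): hands the job in; it is judged then, once.
Trained networks look in a picture, given as the dict that the camera call returned (one of the last four; its "shot" number tells which), for a name from the list of things; names that differ only in an ending like _2 or _b are one class to them, and where a whole thing is asked for, a point or a joint stands for the part that bears it (a point fixed in the world has none). Each returns a list of dicts, best first, with "score" (0 to 1); they miss things now and then, are a little off and sometimes report something else, mostly with a low value. They report only what shows in the picture. A call takes as long as a camera call. They do not tell look-alikes from the thing itself.
- masks_of(picture, name): "mask" (480x640 bool, what is visible of it) and "bbox" ([left, top, right, bottom] in pixels, round what is visible of it).
The state is a dict: "time": time; "q": joint angles; "joint_vel": joint speeds; "joint_torque": joint torques, N m; "tool_pos": TCP position; "tcp_rot": TCP orientation; "wrist_force": force on the tool from outside, world axes, zero at the start; "torque": the same for the moment, N m; "width": opening from 0.0 (shut) to 1.0 (fully open); "grip_force": force on a finger pad.
Only numpy, scipy, OpenCV 4.12 (cv2) and the standard library are available. Lean on these libraries where they do the work, as an engineer would, in place of code of your own. Each camera call takes 0.05 s, during which the arm holds its last target. There are 200 camera calls.

## Task

The brass fan nozzle is needed on the hot-air gun, but in the slide-in rack it stands behind the steel and the black nozzle, and its flange can only leave through the rack's open front end. Slide the two front nozzles out and stand them both on the white heat-proof board, set the brass nozzle fully down in the round seat of the aluminium changing block, and put the blue nozzle, which waits on the board, into the rack at the rear mark where the brass one stood. Then slide the steel and the black nozzle back in, each at the mark where it stood at the start, all upright; knock no nozzle over.

Things in the scene. Friction and masses are not known exactly. Their poses are not given: they have to be found in the camera images.
- steel_nozzle: Bright steel hot-air nozzle, thin round tube as tip, 69 mm tall; in one of the rack's two front places. All nozzles: bottom flange 34 mm across, 4.5 mm thick; above it a barrel 20 mm across up to 45 mm above the underside (grip it from 18 mm up); tip no wider than 20 mm. Origin: centre of the underside, z up the barrel. About 80 g.
- black_nozzle: Black hot-air nozzle with a square head, 63 mm tall; in the other of the rack's two front places. Flange, barrel, origin and axes as the steel one.
- brass_nozzle: Brass-coloured hot-air nozzle with a flat fan tip, 66 mm tall; at the rear place of the rack. Flange, barrel, origin and axes as the steel one.
- blue_nozzle: Blue hot-air nozzle with a short bell mouth, 62 mm tall; stands on the white board. Flange, barrel, origin and axes as the steel one.
- rack: Fixed green nozzle rack; lane along x, open front at -x. Origin: bench under lane. In mm: floor top z=4, x -115..101. For x -52..96 walls at y=+/-19 and lips z 13..16 over the flanges leave a slot y=+/-13: no lifting there. Lip ends turn up to z=19 at x=-60. Bare apron in front: lift off or set down centred at x=-85; guides 8 high flare out to x=-78. White marks = places: x=-28, 22, 72 (rear).
- heat_board: Fixed white heat-proof board, flat on the bench: 72 mm along its x, 242 mm along its y (which points roughly back at the robot), 13 mm thick. Origin at the centre of its underside; one end is slightly mitred.
- change_block: Fixed aluminium changing block, 74 x 74 x 24 mm, with one round seat in its middle: 39 mm across, 12 mm deep (seat floor 12 mm above the bench), rim countersunk by 4 mm. Origin at the centre of its underside, on the seat's axis.
There are look-alikes about, which are no part of the job. What is meant by the steel_nozzle is not orange, pink or red, and is the smaller of those in its own colour.

How it is judged:
By the outcome, as a careful person would: the job done as asked, in the order asked, and still so for the second after the job is handed in, with the robot touching nothing.
It also fails if it takes over 122 s, if anything falls off the work surface, if the arm or the gripper's body presses on something with over 40 N, if the wrist force passes 120 N, or if a joint passes its speed limit or range.

## Working session

There is one attempt and no reset: what is moved stays moved. The work goes in short steps, Python scripts to look and compute and a tool call to move; the robot and the scene stay as the last step left them, time stands still between calls to the robot, and variables do not carry over. Pictures are saved under pics/ and viewed, at most 15 in all, crops included, and the job is handed in when it is done.

Besides the shell and the picture viewer there is one more tool, called after ">>>" by a JSON object that holds its "fn" and its "kwargs". drive_tool: Moves the arm, as the interface text tells. Its arguments: {"type":"object","properties":{"rows":{"type":"array"},"force":{"type":"number"}},"required":["rows"]}

```bash
mkdir -p pics; ls
python3 - <<'E'
from workcell import status, read_camera, masks_of
import cv2,numpy as np,pickle
print(status.read_state())
P={}
for n in ("top","side"):
    p=read_camera(n); P[n]=p
    cv2.imwrite(f"pics/{n}0.png",p["color"][:,:,::-1])
    print(n,p["intrinsics"],p["world_from_camera"],[k for k in p])
    for o in ("steel_nozzle","black_nozzle","brass_nozzle","blue_nozzle","rack","heat_board","change_block"):
        for d in masks_of(p,o)[:4]:
            print(o,round(d["score"],2),d["bbox"],d["mask"].sum())
pickle.dump(P,open("p0.pkl","wb"))
E
```

```text
pics
{'time': 0.0, 'q': array([ 1.21411496e+00,  2.64791629e-01,  1.60537508e+00, -4.64281647e-05,
        1.27371104e+00, -3.68993549e-02]), 'joint_vel': array([-0.00094862, -0.00056656,  0.00044522, -0.00169971, -0.00095005,
        0.00082376]), 'joint_torque': array([-3.66436261e-04, -5.15119600e+01, -3.67305636e+01,  1.82601624e-06,
        1.30673731e-02,  1.44427173e-05]), 'tool_pos': array([0.21195135, 0.64008406, 0.22993553]), 'tcp_rot': array([-0.50008919, -3.10112384,  0.0035333 ]), 'wrist_force': array([-0.36894419,  1.26566894,  0.24265692]), 'torque': array([-0.01311461, -0.00413838, -0.0164309 ]), 'grip_force': 0.0, 'width': 0.9973368658329648}
top [[486.2783154    0.         316.96679327]
 [  0.         486.2783154  242.79005486]
 [  0.           0.           1.        ]] [[ 0.02654333  0.99080895 -0.13263886  0.44849629]
 [-0.99908074  0.0218257  -0.03689588 -0.00730329]
 [-0.03366183  0.13349627  0.99047747  0.94304355]
 [ 0.          0.          0.          1.        ]] ['color', 'intrinsics', 'world_from_camera', 'shot']
steel_nozzle 0.88 [263.2, 295.1, 291.1, 318
[... 691 characters left out ...]
1822   0.44302694 -0.89634363 -0.75786559]
 [ 0.01716509  0.89621315  0.44329149  0.40074834]
 [ 0.          0.          0.          1.        ]] ['color', 'intrinsics', 'world_from_camera', 'shot']
steel_nozzle 0.78 [341.7, 244.7, 366.9, 306.0] 1058
steel_nozzle 0.77 [249.5, 180.9, 272.8, 235.1] 810
steel_nozzle 0.71 [344.8, 198.6, 361.3, 241.2] 374
steel_nozzle 0.57 [286.1, 256.8, 307.5, 300.4] 564
black_nozzle 0.59 [332.2, 221.7, 350.0, 255.7] 371
brass_nozzle 0.76 [364.1, 216.6, 376.9, 253.8] 313
blue_nozzle 0.55 [306.4, 292.6, 328.0, 343.5] 887
rack 0.58 [258.4, 238.9, 388.5, 277.9] 1995
heat_board 0.57 [188.4, 313.4, 368.6, 360.4] 6211
change_block 0.88 [288.0, 193.5, 334.8, 222.5] 956
```

Run:
```python
import cv2
a=cv2.imread("pics/top0.png")[170:350,190:490]; cv2.imwrite("pics/top0c.png",cv2.resize(a,(800,480),interpolation=cv2.INTER_CUBIC))
a=cv2.imread("pics/side0.png")[160:370,170:450]; cv2.imwrite("pics/side0c.png",cv2.resize(a,(800,600),interpolation=cv2.INTER_CUBIC))
```

```text
(no output)
```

View pics/top0c.png

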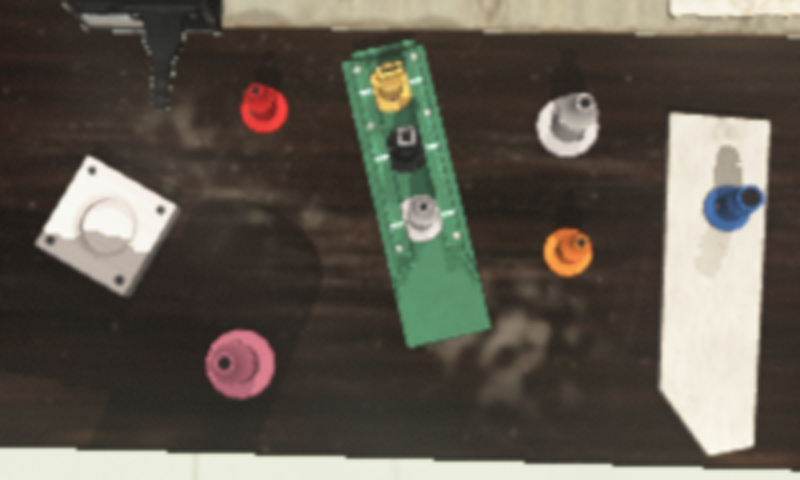

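View pics/side0c.png

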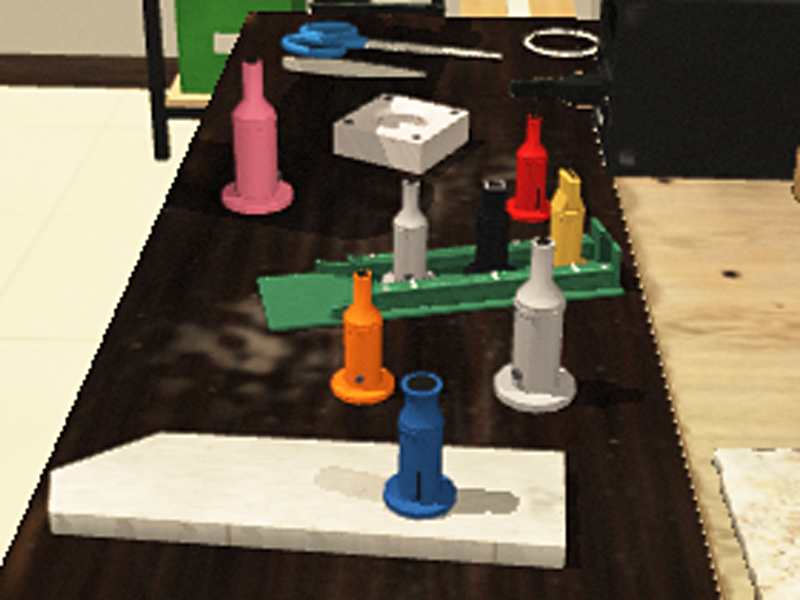

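View pics/side0.png

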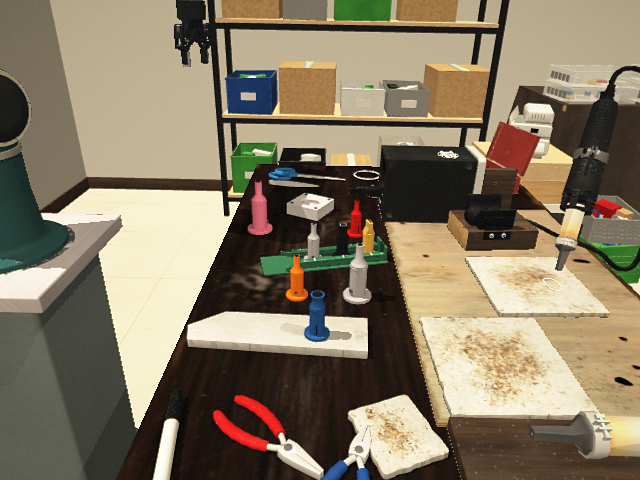

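The pictures show steel at the front mark (top0 ≈ 347,254), black in the middle (342,225), brass at the rear (337,202), blue on the board (463,247). The big grey-white nozzle (402,217) and the red, orange and pink ones are look-alikes. Next I fit poses against both cameras.

```bash
cat > h.py <<'E'
import cv2,numpy as np
from scipy.optimize import minimize
S=4
def proj(p,X):
    X=np.atleast_2d(X); T=np.linalg.inv(p["world_from_camera"]); c=X@T[:3,:3].T+T[:3,3]
    K=p["intrinsics"]; return np.c_[K[0,0]*c[:,0]/-c[:,2]+K[0,2], K[1,1]*-c[:,1]/-c[:,2]+K[1,2]]
def back(p,uv,z):
    K=p["intrinsics"];T=p["world_from_camera"]; d=T[:3,:3]@np.array([(uv[0]-K[0,2])/K[0,0],-(uv[1]-K[1,2])/K[1,1],-1])
    return (T[:3,3]+d*(z-T[2,3])/d[2])[:2]
def sil(p,parts):
    m=np.zeros((480*S,640*S),np.uint8)
    for X in parts:
        q=((proj(p,X)+.5)*S).astype(np.float32); cv2.fillConvexPoly(m,np.round(cv2.convexHull(q)).astype(np.int32),1)
    return cv2.resize(m.astype(np.float32),(640,480),interpolation=cv2.INTER_AREA)
A=np.linspace(0,2*np.pi,32,endpoint=False)
def cyl(r,z0,z1): return np.array([[r*np.cos(a),r*np.sin(a),z] for z in (z0,z1) for a in A])/1000
def box(x0,x1,y0,y1,z0,z1): return np.array([[x,y,z] for x in (x0,x1) for y in (y0,y1) for z in (z0,z1)])/1000
def place(parts,x,y,z=0,a=0):
    R=np.array([[np.cos(a),-np.sin(a),0],[np.sin(a),np.cos(a),0],[0,0,1]]); return [q@R.T+[x,y,z] for q in parts]
def iou(s,m): m=m.astype(float); return np.minimum(s,m).sum()/np.maximum(s,m).sum()
def fit(f,x0,step):
    x0=np.array(x0,float); s=np.vstack([x0]+[x0+np.eye(len(x0))[i]*step[i] for i in range(len(x0))])
    r=minimize(f,x0,method="Nelder-Mead",options=dict(initial_simplex=s,xatol=1e-5,fatol=1e-5,maxiter=250)); return r.x,1-r.fun
E
cat > m.py <<'E'
from h import *; import pickle
P=pickle.load(open("p0.pkl","rb"))
hsv={n:cv2.cvtColor(P[n]["color"],cv2.COLOR_RGB2HSV) for n in P}
def colm(n,lo,hi,bb):
    m=cv2.inRange(hsv[n],np.array(lo),np.array(hi))>0; k=np.zeros_like(m); l,t,r,b=bb; k[t:b,l:r]=1; return m&k
g={"top":colm("top",(50,80,30),(90,255,255),(300,170,390,310)),"side":colm("side",(50,80,30),(90,255,255),(250,210,395,285))}
# rack: fill occluded nozzles by closing
gt=cv2.morphologyEx(g["top"].astype(np.uint8),cv2.MORPH_CLOSE,np.ones((25,25)))
def rack(x,y,a,w,h): return place([box(-115,101,-w,w,0,4),box(-52,101,-w,w,0,h)],x,y,0,a)
X,s=fit(lambda v:1-iou(sil(P["top"],rack(*v[:3],v[3]*1e3,16)),gt),[.49,-.05,.2,.024],[.01,.01,.05,.003]); print("rack top",X,s)
gs=cv2.morphologyEx(g["side"].astype(np.uint8),cv2.MORPH_CLOSE,np.ones((9,9)))
# blue
bl=place([cyl(17,0,4.5),cyl(10,0,45),cyl(8,45,62)],0,0)
bb={"top":(440,225,490,265),"side":(295,285,340,350)}
for n in P:
    m=colm(n,(100,110,30),(125,255,255),bb[n])
    # seed from mask
    v=np.argwhere(m).mean(0)[::-1]; x0=back(P[n],v,.04)
    print("blue",n,m.sum(),*fit(lambda v:1-iou(sil(P[n],place(bl,v[0],v[1],.013)),m),x0,[.01,.01]))
E
python3 m.py
python3 - <<'E'
import cv2
a=cv2.imread("pics/top0.png")[180:305,310:380]; cv2.imwrite("pics/a.png",cv2.resize(a,None,fx=4.8,fy=4.8,interpolation=cv2.INTER_CUBIC))
b=cv2.imread("pics/side0.png")[205:285,255:395]; cv2.imwrite("pics/b.png",cv2.resize(b,None,fx=5.7,fy=5.7,interpolation=cv2.INTER_CUBIC))
E
```

```text
rack top [ 0.5848717  -0.02482606  0.25167821  0.03016206] 0.970619042631193
blue top 179 [ 0.56898498 -0.24998537] 0.5764895330112721
blue side 774 [ 0.56953847 -0.24719472] 0.852228139013453
```

View pics/a.png

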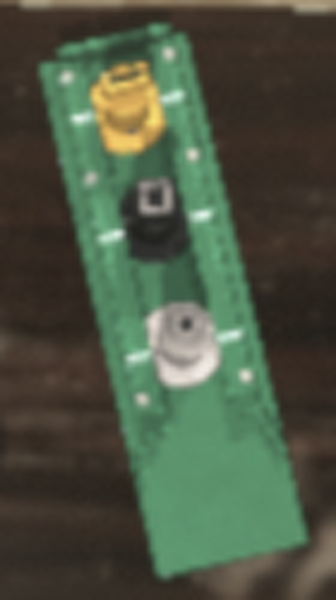

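View pics/b.png

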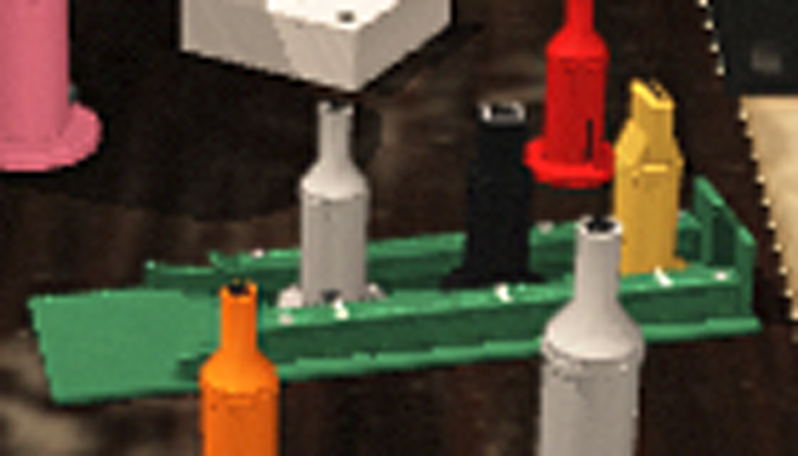

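The crops show the rack marks clearly: in a.png, rear 82,119/174,96, mid 111,237/203,215, front 138,357/229,336, apron corners 160,577/307,541. In b.png the near-wall marks are at 341,309, 502,293 and 662,276. I'll fit the pose to these points.

```bash
cat > m2.py <<'E'
from h import *; import pickle
from scipy.optimize import least_squares
from workcell import read_camera,masks_of
P=pickle.load(open("p0.pkl","rb"))
ta=lambda c:(np.array(c)+.5)/4.8-.5+[310,180]
sb=lambda c:(np.array(c)+.5)/5.7-.5+[255,205]
T=[(72,1,(82,119)),(72,-1,(174,96)),(22,1,(111,237)),(22,-1,(203,215)),(-28,1,(138,357)),(-28,-1,(229,336))]
Sd=[(-28,-1,(341,309)),(22,-1,(502,293)),(72,-1,(662,276))]
def R(a): return np.array([[np.cos(a),-np.sin(a)],[np.sin(a),np.cos(a)]])
def pt(v,x,y,z): return np.r_[R(v[2])@[x/1e3,y/1e3]+v[:2],z/1e3]
def rt(v): return np.concatenate([(proj(P["top"],pt(v,x,s*v[3]*1e3,16))[0]-ta(c)) for x,s,c in T]+[(proj(P["top"],pt(v,-115,s*v[4]*1e3,4))[0]-ta(c)) for s,c in ((1,(160,577)),(-1,(307,541)))])
def rs(v): return np.concatenate([(proj(P["side"],pt(v,x,s*v[3]*1e3,16))[0]-sb(c)) for x,s,c in Sd]+[(proj(P["side"],pt(v,-115,s*v[4]*1e3,4))[0]-sb(c)) for s,c in ((1,(30,300)),(-1,(55,403)))])
v0=[.585,-.025,.25,.02,.03]
def show(n,f):
    r=least_squares(f,v0); print(n,r.x.round(4),np.abs(r.fun).max().round(2),np.sqrt((r.fun**2).mean()).round(2)); return r.x
vt=show("top",rt); vs=show("side",lambda v:np.r_[rs(v),v[3]-vt[3]]); vb=show("both",lambda v:np.r_[rt(v),rs(v)])
for n,z,ct,cs in (("steel",73,(185,323),(335,104)),("black",67,(155,195),(502,108)),("brass",70,(127,72),(652,88))):
    for k,c,p in (("top",ta(ct),P["top"]),("side",sb(cs),P["side"])):
        w=back(p,c,z/1e3); print(n,k,w.round(4),"in rack mm",((R(vb[2]).T@(w-vb[:2]))*1e3).round(1))
bl=[cyl(17,0,4.5),cyl(10,0,45),cyl(9,45,62)]
M={}
for n in ("top","side"):
    p=read_camera(n)
    for o in ("blue_nozzle","heat_board","change_block","steel_nozzle"): M[n,o]=[d["mask"] for d in masks_of(p,o)]
    m=M[n,"blue_nozzle"][0]; print("blue",n,*fit(lambda v:1-iou(sil(P[n],place(bl,v[0],v[1],.013)),m),[.569,-.249],[.01,.01]))
    m=cv2.morphologyEx(M[n,"change_block"][0].astype(np.uint8),cv2.MORPH_CLOSE,np.ones((15,15)))
    print("block",n,*fit(lambda v:1-iou(sil(P[n],place([box(-37,37,-37,37,0,24)],v[0],v[1],0,v[2])),m),[.55,.17,.5],[.01,.01,.1]))
    m=cv2.morphologyEx((M[n,"heat_board"][0]|M[n,"blue_nozzle"][0]).astype(np.uint8),cv2.MORPH_OPEN,np.ones((3,3))) if n=="top" else M[n,"heat_board"][0]
    print("board",n,*fit(lambda v:1-iou(sil(P[n],place([box(-36,36,-121,121,0,13)],v[0],v[1],0,v[2])),m),[.52,-.24,1.6],[.01,.01,.1]))
    steel=[cyl(17,0,4.5),cyl(10,0,45),cyl(4,45,69)]
E
python3 m2.py
python3 - <<'E'
import cv2
a=cv2.imread("pics/top0.png")[222:290,198:262]; cv2.imwrite("pics/c.png",cv2.resize(a,None,fx=8,fy=8,interpolation=cv2.INTER_CUBIC))
E
```

```text
top [ 0.5839 -0.0259  0.2498  0.0189  0.0302] 0.53 0.21
side [ 0.5854 -0.0294  0.2474  0.0137  0.0313] 0.27 0.14
both [ 0.5841 -0.0259  0.2551  0.0188  0.0306] 1.11 0.38
steel top [ 0.5588 -0.0312] in rack mm [-25.9   1.2]
steel side [ 0.5589 -0.0298] in rack mm [-25.4   2.6]
black top [ 0.6084 -0.0191] in rack mm [25.2  0.4]
black side [ 0.6082 -0.0166] in rack mm [25.7  2.9]
brass top [ 0.6554 -0.0075] in rack mm [73.6 -0.2]
brass side [ 0.6534 -0.0062] in rack mm [72.   1.6]
blue top [ 0.57003562 -0.24874806] 0.9503941549701981
block top [0.54609492 0.19526342 1.05895632] 0.9624016208213201
board top [ 0.5184917  -0.23922121  1.52298935] 0.8865111599199971
blue side [ 0.56980174 -0.24940477] 0.9281420765027323
block side [0.54680946 0.19438152 1.1417652 ] 0.904768177028451
board side [ 0.51846167 -0.23853472  1.50211625] 0.8287823607929733
```

View pics/c.png

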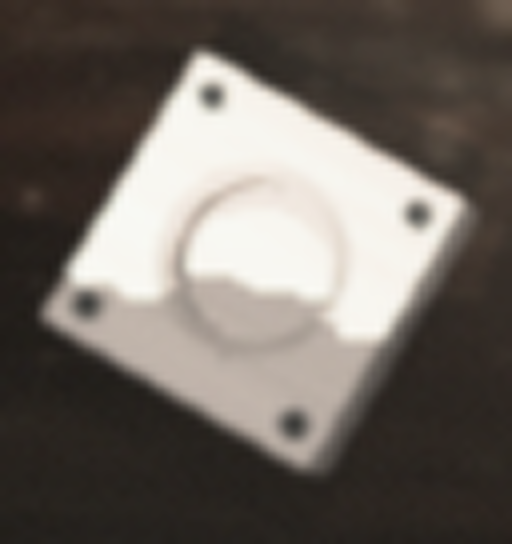

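```bash
cat > go.py <<'E'
import sys,numpy as np
from scipy.spatial.transform import Rotation as Ro
from workcell import status
a=.249; O=np.array([.5835,-.0253])
def rk(x,y=0): return O+[x*np.cos(a)-y*np.sin(a),x*np.sin(a)+y*np.cos(a)]
def st():
    s=status.read_state(); R=Ro.from_rotvec(s["tcp_rot"]).as_matrix(); p=s["tool_pos"]
    r=[[np.cos(a),np.sin(a)],[-np.sin(a),np.cos(a)]]@(p[:2]-O)
    print("t",round(s["time"],2),"tcp",p.round(4),"rack mm",(r*1e3).round(1),"yerr deg",round(np.degrees(np.arctan2(R[1,1],R[0,1])-np.pi/2-a),2),"tilt",(R[:2,2]*57.3).round(2),"F",s["wrist_force"].round(1),"w",round(s["width"],3),"g",round(s["grip_force"],1),"q6",s["q"][5].round(2))
    return p,R
def to(*t):
    p,R=st(); print("shift tool",((np.array(t)-p)@R).round(4))
E
python3 - <<'E'
from go import *; from h import *; import pickle
P=pickle.load(open("p0.pkl","rb"))["top"]
print("block",back(P,np.array([253.5,260])/8-.5+[198,222],.024))
print("orange",back(P,(405,266),.03),"bigwhite",back(P,(403,218),.0),"red",back(P,(289,209),.03),"pink",back(P,(280,307),.03))
print(rk(-.085))
for c in ((668,115),(770,120),(755,445),(710,455),(660,388)): print("board",back(P,(np.array(c)+.5)/2.667-.5+[190,170],.013))
E
```

```text
block [0.54622584 0.19441535]
orange [ 0.53056841 -0.13931889] bigwhite [ 0.62749955 -0.13952257] red [0.63493489 0.08208503] pink [0.44830657 0.09254478]
[ 0.50112146 -0.04624697]
board [ 0.63666371 -0.20898998]
board [ 0.63444412 -0.28195251]
board [ 0.40332685 -0.26759879]
board [ 0.39556711 -0.23638876]
board [ 0.44094046 -0.20203526]
```

>>> {"fn": "drive_tool", "kwargs": {"rows": [[0,0,-6.52,0,0,0,0.5],[0,0,-6.52,0,0,0,0.5],[0,0,-6.52,0,0,0,0.5],[0,0,-6.52,0,0,0,0.5],[0,0,-6.52,0,0,0,0.5],[0,0,0,0,0,0,0.5]], "force": 30}}

```text
time: 1.8
tool_pos: [0.2122, 0.6408, 0.2313]
tcp_rot: [-0.395, 3.117, -0.0]
wrist_force: [-0.8, -0.3, -0.6]
width: 0.496
grip_force: 0.0
```

```bash
python3 -c "
from go import *
to(.5588,-.0307,.13)"
```

```text
t 1.8 tcp [0.2122 0.6408 0.2313] rack mm [-195.7  737. ] yerr deg 0.17 tilt [ 0. -0.] F [-0.8 -0.3 -0.6] w 0.496 g 0.0 q6 -0.61
shift tool [-0.1682 -0.7367  0.1013]
```

>>> {"fn": "drive_tool", "kwargs": {"rows": [[0,0,0,-0.0084,-0.0368,0,0.5],[0,0,0,-0.0084,-0.0368,0,0.5],[0,0,0,-0.0084,-0.0368,0,0.5],[0,0,0,-0.0084,-0.0368,0,0.5],[0,0,0,-0.0084,-0.0368,0,0.5],[0,0,0,-0.0084,-0.0368,0,0.5],[0,0,0,-0.0084,-0.0368,0,0.5],[0,0,0,-0.0084,-0.0368,0,0.5]]}}

```text
time: 2.47
tool_pos: [0.3504, 0.3704, 0.2315]
tcp_rot: [-0.385, 3.117, 0.001]
wrist_force: [-0.2, -0.3, -0.0]
width: 0.501
grip_force: 0.0
```

>>> {"fn": "drive_tool", "kwargs": {"rows": [[0,0,0,-0.0084,-0.0368,0,0.5],[0,0,0,-0.0084,-0.0368,0,0.5],[0,0,0,-0.0084,-0.0368,0,0.5],[0,0,0,-0.0084,-0.0368,0,0.5],[0,0,0,-0.0084,-0.0368,0,0.5],[0,0,0,-0.0084,-0.0368,0,0.5],[0,0,0,-0.0084,-0.0368,0,0.5],[0,0,0,-0.0084,-0.0368,0,0.5]]}}

```text
time: 3.13
tool_pos: [0.4883, 0.1015, 0.2317]
tcp_rot: [-0.385, 3.117, 0.0]
wrist_force: [1.2, 0.8, -0.3]
width: 0.499
grip_force: 0.0
```

>>> {"fn": "drive_tool", "kwargs": {"rows": [[0,0,0,-0.0084,-0.0368,0.02,0.5],[0,0,0,-0.0084,-0.0368,0.02,0.5],[0,0,0,-0.0084,-0.0368,0.02,0.5],[0,0,0,-0.0084,-0.0368,0.02,0.5],[0,0,0,0,0,0.02,0.5],[0,0,0,0,0,0,0.5]]}}

```text
time: 3.63
tool_pos: [0.5522, -0.0295, 0.1288]
tcp_rot: [0.379, -3.111, -0.003]
wrist_force: [-1.3, 0.9, -0.8]
width: 0.499
grip_force: 0.0
```

```bash
python3 -c "
from go import *
to(.5588,-.0307,.023)
from workcell import read_camera
from h import *
p=read_camera('side'); cv2.imwrite('pics/s1.png',cv2.resize(p['color'][130:310,220:460,::-1],None,fx=3.3,fy=3.3,interpolation=cv2.INTER_CUBIC))"
```

```text
t 3.63 tcp [ 0.5522 -0.0295  0.1288] rack mm [-31.3   3.7] yerr deg -0.37 tilt [-0.44  0.04] F [-1.3  0.9 -0.8] w 0.499 g 0.0 q6 -1.91
shift tool [-0.0069 -0.003   0.1058]
```

View pics/s1.png

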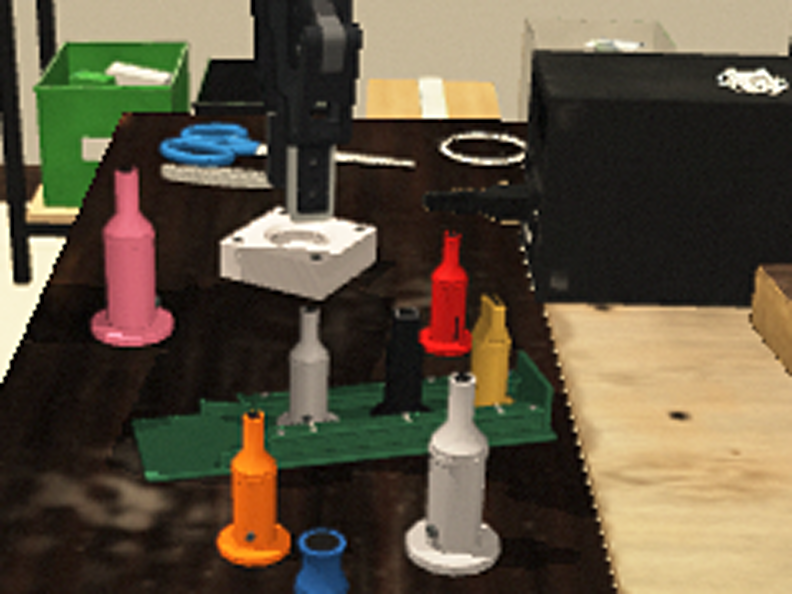

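The gripper hangs above the steel nozzle (s1 ≈ 310,200 over 310,330), fingers straddling across the lane. I'll descend with a settling pause.

>>> {"fn": "drive_tool", "kwargs": {"rows": [[0,0,0,-0.003,-0.0015,0.015,0.5],[0,0,0,-0.003,-0.0015,0.015,0.5],[0,0,0,0,0,0.015,0.5],[0,0,0,0,0,0.015,0.5],[0,0,0,0,0,0.015,0.5],[0,0,0,0,0,0,0.5],[0,0,0,0,0,0,0.5]]}}

```text
time: 4.27
tool_pos: [0.5611, -0.028, 0.059]
tcp_rot: [0.391, -3.117, -0.0]
wrist_force: [0.7, -0.4, 0.2]
width: 0.502
grip_force: 0.0
```

```bash
python3 -c "
from go import *
to(.5588,-.0307,.023)"
```

```text
t 4.27 tcp [ 0.5611 -0.028   0.059 ] rack mm [-22.3   2.8] yerr deg 0.04 tilt [-0.02  0.01] F [ 0.7 -0.4  0.2] w 0.502 g 0.0 q6 -1.91
shift tool [ 0.0029 -0.002   0.036 ]
```

>>> {"fn": "drive_tool", "kwargs": {"rows": [[0,0,0,0.0015,-0.001,0.012,0.5],[0,0,0,0.0015,-0.001,0.012,0.5],[0,0,0,0,0,0.011,0.5],[0,0,0,0,0,0,0.5],[0,0,0,0,0,0,0.5],[0,0,0,0,0,0,0.1],[0,0,0,0,0,0,0.1],[0,0,0,0,0,0,0.1]]}}

```text
time: 4.93
tool_pos: [0.5596, -0.032, 0.0238]
tcp_rot: [-0.39, 3.116, -0.0]
wrist_force: [-0.3, 0.4, -0.6]
width: 0.224
grip_force: 29.3
```

>>> {"fn": "drive_tool", "kwargs": {"rows": [[0,0,0,0,0,0,0.1],[0,0,0,0,0,0,0.1],[0,0,0,0,0,0,0.1]]}}

```text
time: 5.18
tool_pos: [0.5594, -0.032, 0.0237]
tcp_rot: [-0.39, 3.116, -0.0]
wrist_force: [0.4, 0.3, 0.7]
width: 0.22
grip_force: 29.3
```

```bash
python3 -c "
from go import *
to(.5588,-.0307,.023)"
```

```text
t 5.18 tcp [ 0.5594 -0.032   0.0237] rack mm [-25.   -0.5] yerr deg 0.01 tilt [ 0.05 -0.01] F [0.4 0.3 0.7] w 0.22 g 29.3 q6 -1.92
shift tool [0.0002 0.0014 0.0007]
```

>>> {"fn": "drive_tool", "kwargs": {"rows": [[0,0,0,0,0,-0.0015,0.1],[0,0,0,0.008,0,0,0.1],[0,0,0,0.01,0,0,0.1],[0,0,0,0.01,0,0,0.1]]}}

```text
time: 5.52
tool_pos: [0.5304, -0.0389, 0.0245]
tcp_rot: [0.391, -3.116, -0.0]
wrist_force: [-0.5, 0.3, -0.2]
width: 0.22
grip_force: 29.3
```

```bash
python3 -c "
from go import *
st()"
```

```text
t 5.52 tcp [ 0.5304 -0.0389  0.0245] rack mm [-54.8  -0.1] yerr deg 0.02 tilt [-0.06  0.  ] F [-0.5  0.3 -0.2] w 0.22 g 29.3 q6 -1.94
```

>>> {"fn": "drive_tool", "kwargs": {"rows": [[0,0,0,0.012,0,0,0.1],[0,0,0,0.012,0,0,0.1],[0,0,0,0.008,0,0,0.1],[0,0,0,0,0,-0.01,0.1],[0,0,0,0,0,-0.03,0.1],[0,0,0,0,0,-0.04,0.1],[0,0,0,0,-0.015,-0.03,0.1],[0,0,0,0.005,-0.03,0,0.1]]}}

```text
time: 6.18
tool_pos: [0.5128, -0.091, 0.1435]
tcp_rot: [-0.393, 3.103, -0.005]
wrist_force: [2.4, -1.2, 0.4]
width: 0.221
grip_force: 29.5
```

>>> {"fn": "drive_tool", "kwargs": {"rows": [[0,0,0,0.006,-0.035,0,0.1],[0,0,0,0.007,-0.035,0,0.1],[0,0,0,0.007,-0.035,0,0.1],[0,0,0,0.007,-0.03,0,0.1],[0,0,0,0.004,-0.01,0,0.1],[0,0,0,0,0,0.02,0.1],[0,0,0,0,0,0.02,0.1],[0,0,0,0,0,0,0.1]]}}

```text
time: 6.85
tool_pos: [0.51, -0.2384, 0.0915]
tcp_rot: [0.388, -3.112, -0.006]
wrist_force: [-0.9, 0.6, -1.9]
width: 0.221
grip_force: 29.5
```

```bash
python3 -c "
from go import *
to(.513,-.240,.0335)
from workcell import read_camera
from h import *
p=read_camera('side'); cv2.imwrite('pics/s2.png',cv2.resize(p['color'][190:370,180:420,::-1],None,fx=3.3,fy=3.3,interpolation=cv2.INTER_CUBIC))"
```

```text
t 6.85 tcp [ 0.51   -0.2384  0.0915] rack mm [-123.7 -188.4] yerr deg -0.05 tilt [-0.32  0.19] F [-0.9  0.6 -1.9] w 0.221 g 29.5 q6 -2.3
shift tool [-0.0028 -0.0026  0.058 ]
```

View pics/s2.png

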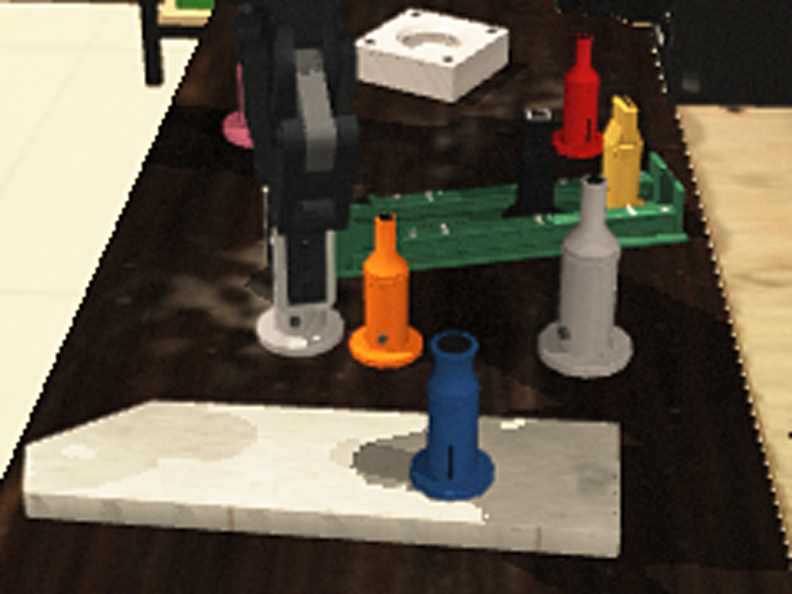

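The steel nozzle is held upright (flange at s2 ≈ 300,335), above the free part of the board. Lowering.

>>> {"fn": "drive_tool", "kwargs": {"rows": [[0,0,0,0,0,0.02,0.1],[0,0,0,0,0,0.02,0.1],[0,0,0,0,0,0.012,0.1],[0,0,0,0,0,0,0.1],[0,0,0,0,0,0,0.1],[0,0,0,0,0,0,0.1]]}}

```text
time: 7.4
tool_pos: [0.5138, -0.2399, 0.0441]
tcp_rot: [-0.391, 3.116, -0.002]
wrist_force: [-0.2, -0.6, -1.1]
width: 0.22
grip_force: 29.6
```

```bash
python3 -c "
from go import *
to(.513,-.240,.0327)"
```

```text
t 7.4 tcp [ 0.5138 -0.2399  0.0441] rack mm [-120.4 -190.8] yerr deg 0.03 tilt [ 0.1  -0.05] F [-0.2 -0.6 -1.1] w 0.22 g 29.6 q6 -2.3
shift tool [0.0008 0.0001 0.0114]
```

>>> {"fn": "drive_tool", "kwargs": {"rows": [[0,0,0,0,0,0.006,0.1],[0,0,0,0,0,0.0045,0.1],[0,0,0,0,0,0,0.1],[0,0,0,0,0,0,0.1],[0,0,0,0,0,0.0005,0.1],[0,0,0,0,0,0,0.1]]}}

```text
time: 7.9
tool_pos: [0.5134, -0.2399, 0.0326]
tcp_rot: [-0.39, 3.116, -0.001]
wrist_force: [-0.1, 1.5, 5.9]
width: 0.224
grip_force: 30.1
```

```bash
python3 -c "
from go import *
to(.513,-.240,.0327)"
```

```text
t 7.9 tcp [ 0.5134 -0.2399  0.0326] rack mm [-120.9 -190.7] yerr deg 0.01 tilt [ 0.06 -0.03] F [-0.1  1.5  5.9] w 0.224 g 30.1 q6 -2.3
shift tool [ 0.0004  0.     -0.0001]
```

>>> {"fn": "drive_tool", "kwargs": {"rows": [[0,0,0,0,0,0,0.5],[0,0,0,0,0,0,0.5],[0,0,0,0,0,0,0.5],[0,0,0,0,0,-0.02,0.5],[0,0,0,0,0,-0.03,0.5],[0,0,0,0,0,-0.04,0.5],[0,0,0,0,0,-0.03,0.5],[0,0,0,-0.0215,0.0273,0,0.5]]}}

```text
time: 8.57
tool_pos: [0.5302, -0.2137, 0.1596]
tcp_rot: [-0.383, 3.108, -0.015]
wrist_force: [2.4, -0.0, 0.7]
width: 0.499
grip_force: 0.0
```

>>> {"fn": "drive_tool", "kwargs": {"rows": [[0,0,0,-0.0208,0.0271,0,0.5],[0,0,0,-0.0208,0.0271,0,0.5],[0,0,0,-0.0208,0.0271,0,0.5],[0,0,0,-0.0208,0.0271,0,0.5],[0,0,0,-0.0208,0.0271,0,0.5],[0,0,0,-0.0208,0.0271,0.02,0.5],[0,0,0,0,0,0.02,0.5],[0,0,0,0,0,0.02,0.5]]}}

```text
time: 9.23
tool_pos: [0.6086, -0.0173, 0.0913]
tcp_rot: [-0.396, 3.115, -0.0]
wrist_force: [-0.1, -0.1, -0.5]
width: 0.501
grip_force: 0.0
```

>>> {"fn": "drive_tool", "kwargs": {"rows": [[0,0,0,0,0,0.01,0.5],[0,0,0,0,0,0,0.5],[0,0,0,0,0,0,0.5]]}}

```text
time: 9.48
tool_pos: [0.607, -0.0198, 0.0811]
tcp_rot: [0.389, -3.115, -0.001]
wrist_force: [-0.2, 0.7, 0.1]
width: 0.493
grip_force: 0.0
```

```bash
python3 -c "
from go import *
to(*rk(.0252,-.0003),.0235)
from workcell import read_camera
from h import *
p=read_camera('side'); cv2.imwrite('pics/s3.png',cv2.resize(p['color'][190:370,180:420,::-1],None,fx=3.3,fy=3.3,interpolation=cv2.INTER_CUBIC))"
```

```text
t 9.48 tcp [ 0.607  -0.0198  0.0811] rack mm [24.1 -0.5] yerr deg -0.01 tilt [-0.11  0.01] F [-0.2  0.7  0.1] w 0.493 g 0.0 q6 -1.89
shift tool [-0.0012  0.0001  0.0576]
```

View pics/s3.png

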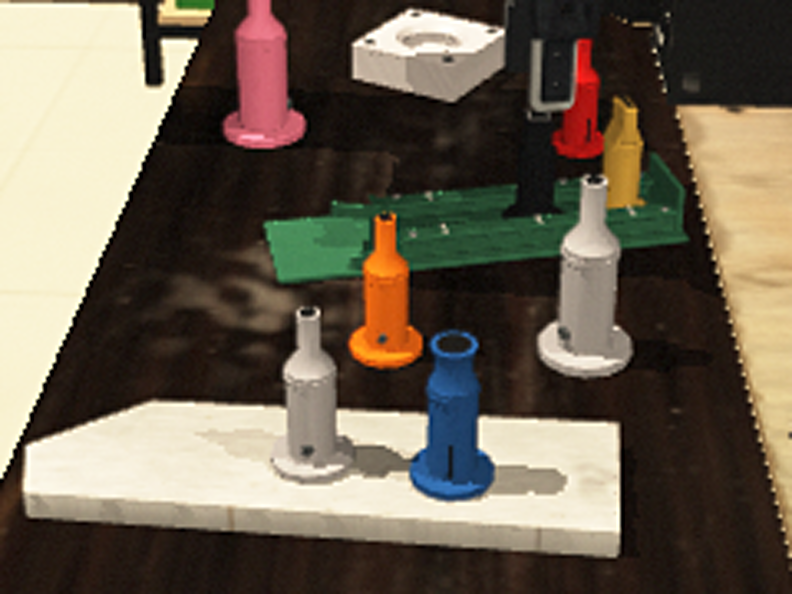

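Steel stands upright on the board (s3 ≈ 312,460), and the gripper is over the black nozzle. Gripping it and sliding it out.

>>> {"fn": "drive_tool", "kwargs": {"rows": [[0,0,0,-0.001,0,0.02,0.5],[0,0,0,0,0,0.02,0.5],[0,0,0,0,0,0.0175,0.5],[0,0,0,0,0,0,0.5],[0,0,0,0,0,0,0.5],[0,0,0,0,0,0,0.1],[0,0,0,0,0,0,0.1],[0,0,0,0,0,0,0.1]]}}

```text
time: 10.2
tool_pos: [0.6105, -0.0196, 0.0266]
tcp_rot: [-0.39, 3.114, -0.001]
wrist_force: [-0.3, -0.3, 4.4]
width: 0.223
grip_force: 29.4
```

>>> {"fn": "drive_tool", "kwargs": {"rows": [[0,0,0,0,0,0,0.1],[0,0,0,0,0,0,0.1],[0,0,0,0,0,0,0.1]]}}

```text
time: 10.45
tool_pos: [0.6105, -0.0196, 0.0266]
tcp_rot: [-0.39, 3.114, -0.002]
wrist_force: [-0.3, 0.1, 7.0]
width: 0.219
grip_force: 29.7
```

```bash
python3 -c "
from go import *
st()"
```

```text
t 10.45 tcp [ 0.6105 -0.0196  0.0266] rack mm [27.6 -1.1] yerr deg 0.02 tilt [ 0.21 -0.03] F [-0.3  0.1  7. ] w 0.219 g 29.7 q6 -1.89
```

>>> {"fn": "drive_tool", "kwargs": {"rows": [[0,0,0,0,0,-0.0015,0.1],[0,0,0,0.008,0,0,0.1],[0,0,0,0.01,0,0,0.1],[0,0,0,0.01,0,0,0.1]]}}

```text
time: 10.78
tool_pos: [0.5821, -0.0264, 0.0266]
tcp_rot: [-0.39, 3.114, -0.001]
wrist_force: [9.5, 1.9, 4.3]
width: 0.22
grip_force: 30.5
```

```bash
python3 -c "
from go import *
st()"
```

```text
t 10.78 tcp [ 0.5821 -0.0264  0.0266] rack mm [-1.6 -0.7] yerr deg 0.02 tilt [ 0.17 -0.01] F [9.5 1.9 4.3] w 0.22 g 30.5 q6 -1.91
```

The tool sits 3 mm higher than commanded, and there is resistance. I'll look before going on.

```bash
python3 -c "
from go import *
st()
from workcell import read_camera
from h import *
p=read_camera('side'); q=read_camera('top'); st()
A=cv2.resize(p['color'][200:280,255:395],None,fx=5.7,fy=5.7,interpolation=cv2.INTER_CUBIC)[:,:,::-1]
cv2.imwrite('pics/s4.png',A)"
```

```text
t 10.78 tcp [ 0.5821 -0.0264  0.0266] rack mm [-1.6 -0.7] yerr deg 0.02 tilt [ 0.17 -0.01] F [9.5 1.9 4.3] w 0.22 g 30.5 q6 -1.91
t 10.88 tcp [ 0.5805 -0.0267  0.0264] rack mm [-3.3 -0.6] yerr deg -0.01 tilt [ 0.04 -0.02] F [ 1.2 -1.   2.9] w 0.22 g 30.6 q6 -1.91
```

View pics/s4.png

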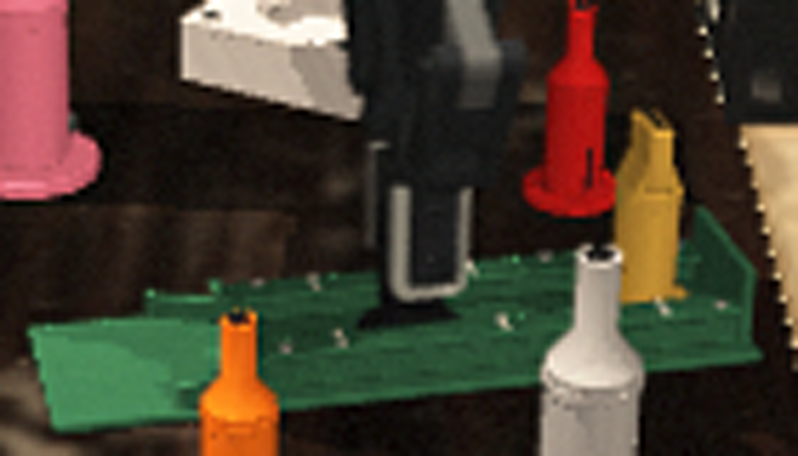

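Black stands upright in the lane between the pads (s4 ≈ 410,310) with nothing jammed. Sliding on out.

>>> {"fn": "drive_tool", "kwargs": {"rows": [[0,0,0,0.008,0,-0.0005,0.1],[0,0,0,0.011,0,0,0.1],[0,0,0,0.011,0,0,0.1],[0,0,0,0.011,0,0,0.1],[0,0,0,0.011,0,0,0.1],[0,0,0,0.011,0,0,0.1],[0,0,0,0.011,0,0,0.1],[0,0,0,0.008,0,0,0.1]]}}

```text
time: 11.55
tool_pos: [0.5012, -0.0468, 0.0266]
tcp_rot: [-0.39, 3.116, -0.0]
wrist_force: [3.6, -0.2, -1.0]
width: 0.223
grip_force: 30.4
```

>>> {"fn": "drive_tool", "kwargs": {"rows": [[0,0,0,0,0,0,0.1],[0,0,0,0,0,0,0.1]]}}

```text
time: 11.72
tool_pos: [0.5004, -0.0469, 0.0263]
tcp_rot: [0.39, -3.115, 0.0]
wrist_force: [-0.5, 0.0, 6.6]
width: 0.224
grip_force: 30.8
```

```bash
python3 -c "
from go import *
to(.460,-.237,.14)"
```

```text
t 11.72 tcp [ 0.5004 -0.0469  0.0263] rack mm [-85.8  -0.5] yerr deg 0.0 tilt [-0.1  -0.02] F [-0.5  0.   6.6] w 0.224 g 30.8 q6 -1.96
shift tool [ 0.0863 -0.1743 -0.1136]
```

>>> {"fn": "drive_tool", "kwargs": {"rows": [[0,0,0,0,0,-0.01,0.1],[0,0,0,0,0,-0.03,0.1],[0,0,0,0,0,-0.038,0.1],[0,0,0,0.005,-0.012,-0.034,0.1],[0,0,0,0.015,-0.03,0,0.1],[0,0,0,0.016,-0.032,0,0.1],[0,0,0,0.016,-0.032,0,0.1],[0,0,0,0.016,-0.032,0,0.1]]}}

```text
time: 12.38
tool_pos: [0.4678, -0.1974, 0.1376]
tcp_rot: [0.392, -3.114, -0.003]
wrist_force: [1.1, 0.3, -0.4]
width: 0.22
grip_force: 30.2
```

>>> {"fn": "drive_tool", "kwargs": {"rows": [[0,0,0,0.013,-0.026,0,0.1],[0,0,0,0.005,-0.01,0.02,0.1],[0,0,0,0,0,0.03,0.1],[0,0,0,0,0,0.03,0.1],[0,0,0,0,0,0.015,0.1],[0,0,0,0,0,0,0.1],[0,0,0,0,0,0,0.1],[0,0,0,0,0,0,0.1]]}}

```text
time: 13.05
tool_pos: [0.4617, -0.2363, 0.0439]
tcp_rot: [0.391, -3.117, -0.0]
wrist_force: [-0.2, 0.1, -0.6]
width: 0.222
grip_force: 30.2
```

```bash
python3 -c "
from go import *
to(.460,-.237,.0355)"
```

```text
t 13.05 tcp [ 0.4617 -0.2363  0.0439] rack mm [-170.1 -174.4] yerr deg 0.02 tilt [-0.01  0.  ] F [-0.2  0.1 -0.6] w 0.222 g 30.2 q6 -2.34
shift tool [ 0.0018 -0.0003  0.0084]
```

>>> {"fn": "drive_tool", "kwargs": {"rows": [[0,0,0,0.0015,0,0.004,0.1],[0,0,0,0,0,0.003,0.1],[0,0,0,0,0,0.001,0.1],[0,0,0,0,0,0,0.1],[0,0,0,0,0,0,0.1]]}}

```text
time: 13.47
tool_pos: [0.4604, -0.2367, 0.0356]
tcp_rot: [-0.391, 3.117, -0.001]
wrist_force: [0.5, 0.0, -1.2]
width: 0.222
grip_force: 30.2
```

```bash
python3 -c "
from go import *
st()"
```

```text
t 13.47 tcp [ 0.4604 -0.2367  0.0356] rack mm [-171.4 -174.5] yerr deg 0.02 tilt [ 0.02 -0.02] F [ 0.5  0.  -1.2] w 0.222 g 30.2 q6 -2.34
```

>>> {"fn": "drive_tool", "kwargs": {"rows": [[0,0,0,0,0,0.0007,0.1],[0,0,0,0,0,0,0.1],[0,0,0,0,0,0,0.1]]}}

```text
time: 13.72
tool_pos: [0.4608, -0.2367, 0.0353]
tcp_rot: [-0.39, 3.116, -0.0]
wrist_force: [-0.8, 1.9, 6.0]
width: 0.22
grip_force: 30.8
```

>>> {"fn": "drive_tool", "kwargs": {"rows": [[0,0,0,0,0,0.0007,0.1],[0,0,0,0,0,0,0.1],[0,0,0,0,0,0,0.1]]}}

```text
time: 13.97
tool_pos: [0.4609, -0.2367, 0.0352]
tcp_rot: [-0.39, 3.116, -0.0]
wrist_force: [-1.9, 3.6, 10.1]
width: 0.226
grip_force: 31.3
```

>>> {"fn": "drive_tool", "kwargs": {"rows": [[0,0,0,0,0,0.0007,0.1],[0,0,0,0,0,0,0.1],[0,0,0,0,0,0,0.1]]}}

```text
time: 14.22
tool_pos: [0.461, -0.2367, 0.0351]
tcp_rot: [-0.39, 3.116, -0.0]
wrist_force: [-3.0, 4.2, 14.3]
width: 0.221
grip_force: 31.9
```

>>> {"fn": "drive_tool", "kwargs": {"rows": [[0,0,0,0,0,-0.0016,0.1],[0,0,0,0,0,0,0.5],[0,0,0,0,0,0,0.5],[0,0,0,0,0,0,0.5],[0,0,0,0,0,-0.02,0.5],[0,0,0,0,0,-0.03,0.5],[0,0,0,0,0,-0.04,0.5],[0,0,0,0,0,-0.03,0.5]]}}

```text
time: 14.88
tool_pos: [0.4602, -0.2368, 0.1563]
tcp_rot: [-0.39, 3.117, -0.0]
wrist_force: [0.8, -1.1, -0.2]
width: 0.498
grip_force: 0.0
```

>>> {"fn": "drive_tool", "kwargs": {"rows": [[0,0,0,-0.0272,0.0193,0,0.5],[0,0,0,-0.0272,0.0193,0,0.5],[0,0,0,-0.0272,0.0193,0,0.5],[0,0,0,-0.0272,0.0193,0,0.5],[0,0,0,-0.0272,0.0193,0,0.5],[0,0,0,-0.0272,0.0193,0,0.5],[0,0,0,-0.0272,0.0193,0,0.5],[0,0,0,-0.0272,0.0193,0,0.5]]}}

```text
time: 15.55
tool_pos: [0.6337, -0.032, 0.154]
tcp_rot: [0.39, -3.116, 0.0]
wrist_force: [0.6, -0.1, 0.3]
width: 0.501
grip_force: 0.0
```

>>> {"fn": "drive_tool", "kwargs": {"rows": [[0,0,0,-0.0272,0.0193,0.02,0.5],[0,0,0,0,0,0.02,0.5],[0,0,0,0,0,0.02,0.5],[0,0,0,0,0,0.01,0.5],[0,0,0,0,0,0,0.5],[0,0,0,0,0,0,0.5],[0,0,0,0,0,0,0.5]]}}

```text
time: 16.13
tool_pos: [0.6553, -0.0085, 0.0859]
tcp_rot: [-0.389, 3.116, -0.001]
wrist_force: [0.9, 0.3, 0.2]
width: 0.499
grip_force: 0.0
```

```bash
python3 -c "
from go import *
to(*rk(.074,-.0006),.0245)
from workcell import read_camera
from h import *
p=read_camera('side'); cv2.imwrite('pics/s5.png',cv2.resize(p['color'][190:370,180:420,::-1],None,fx=3.3,fy=3.3,interpolation=cv2.INTER_CUBIC))"
```

```text
t 16.13 tcp [ 0.6553 -0.0085  0.0859] rack mm [73.8 -1.4] yerr deg -0.03 tilt [ 0.09 -0.01] F [0.9 0.3 0.2] w 0.499 g 0.0 q6 -1.87
shift tool [-0.0002  0.0008  0.0614]
```

View pics/s5.png

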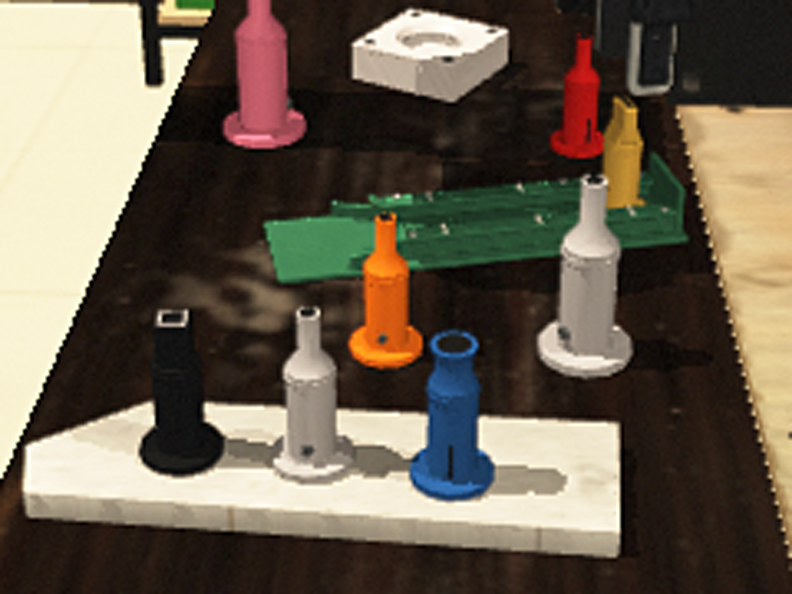

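```bash
python3 -c "
from go import *
from h import *
import pickle
P=pickle.load(open('p0.pkl','rb'))['side']
for n,(x,y,z) in dict(brass=(74,0,.07),brassnear=(74,0,.04),fing=(74,-28,.09),fing2=(25,-28,.085)).items():
    w=np.r_[rk(x/1e3,y/1e3),z]; q=proj(P,w)[0]; print(n,w.round(3),((q-[180,190])*3.3).round(0))
"
```

```text
brass [ 0.655 -0.007  0.07 ] [627. 100.]
brassnear [ 0.655 -0.007  0.04 ] [624. 152.]
fing [ 0.662 -0.034  0.09 ] [648.  86.]
fing2 [ 0.615 -0.046  0.085] [553. 102.]
```

The projection agrees with the picture: the near finger is expected at 648 and shows at 650. Black and steel stand on the board. Gripping the brass.

>>> {"fn": "drive_tool", "kwargs": {"rows": [[0,0,0,0,0.0006,0.02,0.5],[0,0,0,0,0,0.02,0.5],[0,0,0,0,0,0.018,0.5],[0,0,0,0,0,0.0025,0.5],[0,0,0,0,0,0,0.5],[0,0,0,0,0,0,0.5]]}}

```text
time: 16.68
tool_pos: [0.6556, -0.0077, 0.0259]
tcp_rot: [-0.39, 3.115, -0.001]
wrist_force: [-0.1, -0.9, 0.3]
width: 0.497
grip_force: 0.0
```

>>> {"fn": "drive_tool", "kwargs": {"rows": [[0,0,0,0,0,0,0.1],[0,0,0,0,0,0,0.1],[0,0,0,0,0,0,0.1],[0,0,0,0,0,0,0.1],[0,0,0,0,0,0,0.1]]}}

```text
time: 17.1
tool_pos: [0.6561, -0.0074, 0.0264]
tcp_rot: [-0.39, 3.114, -0.001]
wrist_force: [-0.3, -0.1, 7.2]
width: 0.218
grip_force: 29.5
```

```bash
python3 -c "
from go import *
st()"
```

```text
t 17.1 tcp [ 0.6561 -0.0074  0.0264] rack mm [74.8 -0.6] yerr deg 0.01 tilt [ 0.19 -0.01] F [-0.3 -0.1  7.2] w 0.218 g 29.5 q6 -1.87
```

>>> {"fn": "drive_tool", "kwargs": {"rows": [[0,0,0,0,0,-0.0015,0.1],[0,0,0,0.008,0,0,0.1],[0,0,0,0.01,0,0,0.1],[0,0,0,0.01,0,0,0.1],[0,0,0,0.006,0,0,0.1],[0,0,0,0,0,0,0.1]]}}

```text
time: 17.6
tool_pos: [0.6202, -0.0162, 0.0262]
tcp_rot: [-0.39, 3.117, -0.0]
wrist_force: [-0.1, 0.8, 3.9]
width: 0.225
grip_force: 30.5
```

```bash
python3 -c "
from go import *
st()"
```

```text
t 17.6 tcp [ 0.6202 -0.0162  0.0262] rack mm [37.8 -0.2] yerr deg -0.01 tilt [ 0.   -0.01] F [-0.1  0.8  3.9] w 0.225 g 30.5 q6 -1.89
```

>>> {"fn": "drive_tool", "kwargs": {"rows": [[0,0,0,0.008,0,-0.001,0.1],[0,0,0,0.012,0,0,0.1],[0,0,0,0.012,0,0,0.1],[0,0,0,0.012,0,0,0.1],[0,0,0,0.012,0,0,0.1],[0,0,0,0.012,0,0,0.1],[0,0,0,0.012,0,0,0.1],[0,0,0,0.012,0,0,0.1]]}}

```text
time: 18.27
tool_pos: [0.5306, -0.0387, 0.0263]
tcp_rot: [0.39, -3.116, -0.0]
wrist_force: [1.4, -0.5, 1.7]
width: 0.216
grip_force: 30.4
```

>>> {"fn": "drive_tool", "kwargs": {"rows": [[0,0,0,0.012,0,0,0.1],[0,0,0,0.012,0,0,0.1],[0,0,0,0.007,0,0,0.1],[0,0,0,0,0,0,0.1],[0,0,0,0,0,0,0.1],[0,0,0,0,0,-0.01,0.1],[0,0,0,0,0,-0.03,0.1],[0,0,0,0,0,-0.04,0.1]]}}

```text
time: 18.93
tool_pos: [0.4994, -0.0455, 0.1047]
tcp_rot: [0.39, -3.109, -0.003]
wrist_force: [1.2, -0.1, -0.4]
width: 0.217
grip_force: 30.2
```

>>> {"fn": "drive_tool", "kwargs": {"rows": [[0,0,0,0,0,-0.035,0.1],[0,0,0,0,0,0,0.1],[0,0,0,0,0,0,0.1]]}}

```text
time: 19.18
tool_pos: [0.5056, -0.0463, 0.1458]
tcp_rot: [-0.39, 3.11, -0.003]
wrist_force: [0.2, 0.1, -1.1]
width: 0.219
grip_force: 30.2
```

```bash
python3 -c "
from go import *
to(.5463,.1946,.14)"
```

```text
t 19.18 tcp [ 0.5056 -0.0463  0.1458] rack mm [-80.7  -1.2] yerr deg 0.03 tilt [ 0.43 -0.06] F [ 0.2  0.1 -1.1] w 0.219 g 30.2 q6 -1.96
shift tool [-0.0989  0.2234  0.0058]
```

>>> {"fn": "drive_tool", "kwargs": {"rows": [[0,0,0,-0.0137,0.0319,0,0.1],[0,0,0,-0.0137,0.0319,0,0.1],[0,0,0,-0.0137,0.0319,0,0.1],[0,0,0,-0.0137,0.0319,0,0.1],[0,0,0,-0.0137,0.0319,0,0.1],[0,0,0,-0.0137,0.0319,0,0.1],[0,0,0,-0.0137,0.0319,0,0.1],[0,0,0,0,0,0.03,0.1]]}}

```text
time: 19.85
tool_pos: [0.5454, 0.2012, 0.1166]
tcp_rot: [-0.395, 3.105, 0.007]
wrist_force: [2.7, 0.5, -0.1]
width: 0.218
grip_force: 30.2
```

>>> {"fn": "drive_tool", "kwargs": {"rows": [[0,0,0,0,0,0.03,0.1],[0,0,0,0,0,0.02,0.1],[0,0,0,0,0,0,0.1],[0,0,0,0,0,0,0.1],[0,0,0,0,0,0,0.1],[0,0,0,0,0,0,0.1]]}}

```text
time: 20.35
tool_pos: [0.5416, 0.1942, 0.0634]
tcp_rot: [-0.39, 3.115, 0.001]
wrist_force: [0.7, 0.0, -0.4]
width: 0.224
grip_force: 30.1
```

```bash
python3 -c "
from go import *
to(.5463,.1946,.0342)
from workcell import read_camera
from h import *
p=read_camera('side'); cv2.imwrite('pics/s6.png',cv2.resize(p['color'][150:250,250:390,::-1],None,fx=5.5,fy=5.5,interpolation=cv2.INTER_CUBIC))
s,_=st()
for d in (0,): print('exp flange bottom centre px in crop',((proj(p,[s[0],s[1],s[2]-.022])[0]+.5-[250,150])*5.5-.5), 'seat rim centre',((proj(p,[.5463,.1946,.024])[0]+.5-[250,150])*5.5-.5))"
```

```text
t 20.35 tcp [0.5416 0.1942 0.0634] rack mm [ 13.5 223.1] yerr deg -0.01 tilt [0.15 0.05] F [ 0.7  0.  -0.4] w 0.224 g 30.1 q6 -1.52
shift tool [-0.0045 -0.0008  0.0292]
t 20.4 tcp [0.5418 0.1943 0.0637] rack mm [ 13.7 223.1] yerr deg -0.01 tilt [0.19 0.06] F [-1.5  0.  -1. ] w 0.221 g 30.1 q6 -1.52
exp flange bottom centre px in crop [322.02407353 237.02610309] seat rim centre [333.30173194 279.92581366]
```

View pics/s6.png

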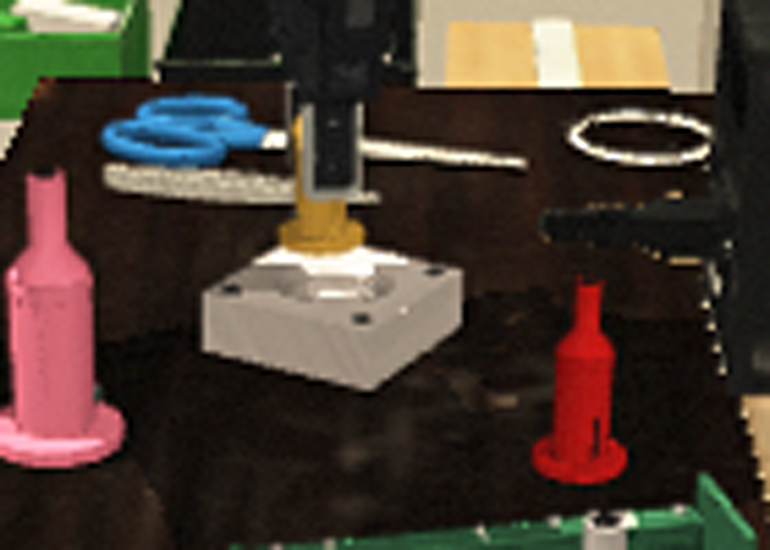

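The brass flange appears at 280–367 in s6 (centre 323, expected 322) and the seat centre at about 334. So the arm and camera agree, and I'll shift 4.5 mm and lower.

>>> {"fn": "drive_tool", "kwargs": {"rows": [[0,0,0,-0.0045,-0.0006,0,0.1],[0,0,0,0,0,0.005,0.1],[0,0,0,0,0,0.005,0.1],[0,0,0,0,0,0,0.1],[0,0,0,0,0,0,0.1],[0,0,0,0,0,0,0.1],[0,0,0,0,0,0,0.1]]}}

```text
time: 20.98
tool_pos: [0.5446, 0.1945, 0.0517]
tcp_rot: [0.39, -3.117, 0.0]
wrist_force: [-0.0, 0.0, -0.5]
width: 0.22
grip_force: 30.1
```

```bash
python3 -c "
from go import *
to(.5463,.1946,.0342)"
```

```text
t 20.98 tcp [0.5446 0.1945 0.0517] rack mm [ 16.5 222.6] yerr deg 0.01 tilt [-0.01 -0.  ] F [-0.   0.  -0.5] w 0.22 g 30.1 q6 -1.52
shift tool [-0.0016 -0.0003  0.0175]
```

>>> {"fn": "drive_tool", "kwargs": {"rows": [[0,0,0,-0.0016,-0.0003,0.004,0.1],[0,0,0,0,0,0.004,0.1],[0,0,0,0,0,0.004,0.1],[0,0,0,0,0,0.004,0.1],[0,0,0,0,0,0.0005,0.1],[0,0,0,0,0,0,0.1],[0,0,0,0,0,0,0.1],[0,0,0,0,0,0,0.1]]}}

```text
time: 21.65
tool_pos: [0.5463, 0.1946, 0.0353]
tcp_rot: [0.39, -3.117, -0.0]
wrist_force: [-0.3, 0.6, -0.4]
width: 0.221
grip_force: 30.3
```

```bash
python3 -c "
from go import *
to(.5463,.1946,.0342)"
```

```text
t 21.65 tcp [0.5463 0.1946 0.0353] rack mm [ 18.1 222.3] yerr deg 0.01 tilt [-0.  0.] F [-0.3  0.6 -0.4] w 0.221 g 30.3 q6 -1.52
shift tool [ 0.     -0.      0.0011]
```

>>> {"fn": "drive_tool", "kwargs": {"rows": [[0,0,0,0,0,0.001,0.1],[0,0,0,0,0,0,0.1],[0,0,0,0,0,0,0.1]]}}

```text
time: 21.9
tool_pos: [0.5464, 0.1946, 0.0344]
tcp_rot: [-0.39, 3.117, 0.0]
wrist_force: [0.9, -0.1, 0.3]
width: 0.221
grip_force: 30.3
```

>>> {"fn": "drive_tool", "kwargs": {"rows": [[0,0,0,0,0,0.0006,0.1],[0,0,0,0,0,0,0.1],[0,0,0,0,0,0,0.1]]}}

```text
time: 22.15
tool_pos: [0.5467, 0.1947, 0.0342]
tcp_rot: [-0.39, 3.116, 0.0]
wrist_force: [-0.8, -0.3, 3.6]
width: 0.22
grip_force: 30.5
```

>>> {"fn": "drive_tool", "kwargs": {"rows": [[0,0,0,0,0,0,0.5],[0,0,0,0,0,0,0.5],[0,0,0,0,0,0,0.5],[0,0,0,0,0,-0.02,0.5],[0,0,0,0,0,-0.035,0.5],[0,0,0,0,0,-0.04,0.5],[0,0,0,0,0,-0.02,0.5],[0,0,0,0.0072,-0.0363,0,0.5]]}}

```text
time: 22.82
tool_pos: [0.5528, 0.163, 0.1557]
tcp_rot: [-0.396, 3.104, 0.007]
wrist_force: [2.0, -1.2, 1.3]
width: 0.498
grip_force: 0.0
```

>>> {"fn": "drive_tool", "kwargs": {"rows": [[0,0,0,0.0072,-0.0363,0,0.5],[0,0,0,0.0072,-0.0363,0,0.5],[0,0,0,0.0072,-0.0363,0,0.5],[0,0,0,0.0072,-0.0363,0,0.5],[0,0,0,0.0072,-0.0363,0,0.5],[0,0,0,0.0072,-0.0363,0,0.5],[0,0,0,0.0072,-0.0363,0,0.5],[0,0,0,0.0072,-0.0363,0,0.5]]}}

```text
time: 23.48
tool_pos: [0.5637, -0.1397, 0.1485]
tcp_rot: [0.39, -3.117, -0.0]
wrist_force: [-0.0, 0.9, -0.2]
width: 0.501
grip_force: 0.0
```

>>> {"fn": "drive_tool", "kwargs": {"rows": [[0,0,0,0.0072,-0.0363,0,0.5],[0,0,0,0.0072,-0.0363,0,0.5],[0,0,0,0.0072,-0.0363,0.01,0.5],[0,0,0,0,0,0.03,0.5],[0,0,0,0,0,0.015,0.5],[0,0,0,0,0,0,0.5],[0,0,0,0,0,0,0.5],[0,0,0,0,0,0,0.5]]}}

```text
time: 24.15
tool_pos: [0.5706, -0.2488, 0.0944]
tcp_rot: [-0.391, 3.116, -0.001]
wrist_force: [0.8, 0.5, 1.5]
width: 0.505
grip_force: 0.0
```

```bash
python3 -c "
from go import *
to(.5699,-.2490,.0335)
from workcell import read_camera
from h import *
p=read_camera('side'); cv2.imwrite('pics/s7.png',cv2.resize(p['color'][160:360,180:420,::-1],None,fx=3,fy=3,interpolation=cv2.INTER_CUBIC))"
```

```text
t 24.15 tcp [ 0.5706 -0.2488  0.0944] rack mm [ -67.6 -213.4] yerr deg 0.04 tilt [ 0.05 -0.02] F [0.8 0.5 1.5] w 0.505 g 0.0 q6 -2.27
shift tool [ 0.0008 -0.      0.0609]
```

View pics/s7.png

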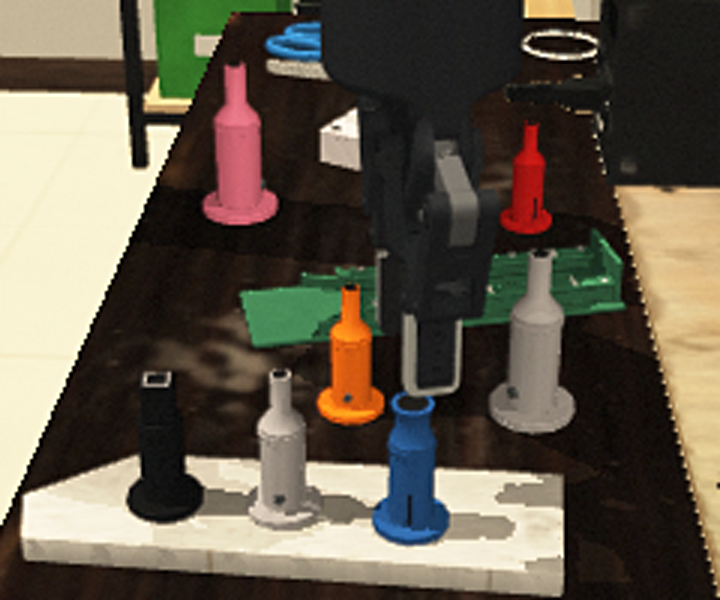

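The gripper is over blue (s7 ≈ 430,370 above 412,400), with steel and black clear to its left. Gripping blue.

>>> {"fn": "drive_tool", "kwargs": {"rows": [[0,0,0,0.0006,0,0.02,0.5],[0,0,0,0,0,0.02,0.5],[0,0,0,0,0,0.018,0.5],[0,0,0,0,0,0.0025,0.5],[0,0,0,0,0,0,0.5],[0,0,0,0,0,0,0.5],[0,0,0,0,0,0,0.5]]}}

```text
time: 24.78
tool_pos: [0.5711, -0.2495, 0.0353]
tcp_rot: [-0.391, 3.114, -0.003]
wrist_force: [-0.0, -0.6, 0.9]
width: 0.503
grip_force: 0.0
```

>>> {"fn": "drive_tool", "kwargs": {"rows": [[0,0,0,0,0,0,0.1],[0,0,0,0,0,0,0.1],[0,0,0,0,0,0,0.1],[0,0,0,0,0,0,0.1],[0,0,0,0,0,0,0.1]]}}

```text
time: 25.2
tool_pos: [0.5705, -0.2494, 0.0347]
tcp_rot: [-0.39, 3.115, -0.002]
wrist_force: [-0.4, 0.7, 5.8]
width: 0.223
grip_force: 29.4
```

```bash
python3 -c "
from go import *
to(.5699,-.2490,.15)"
```

```text
t 25.2 tcp [ 0.5705 -0.2494  0.0347] rack mm [ -67.9 -214. ] yerr deg 0.01 tilt [ 0.12 -0.05] F [-0.4  0.7  5.8] w 0.223 g 29.4 q6 -2.27
shift tool [ 0.0002  0.0003 -0.1153]
```

>>> {"fn": "drive_tool", "kwargs": {"rows": [[0,0,0,0,0,-0.01,0.1],[0,0,0,0,0,-0.03,0.1],[0,0,0,0,0,-0.04,0.1],[0,0,0,0,0,-0.03,0.1],[0,0,0,0.0027,0.0305,0,0.1],[0,0,0,0.0027,0.0305,0,0.1],[0,0,0,0.0027,0.0305,0,0.1],[0,0,0,0.0027,0.0305,0,0.1]]}}

```text
time: 25.87
tool_pos: [0.5281, -0.1325, 0.1437]
tcp_rot: [-0.389, 3.117, -0.0]
wrist_force: [0.2, 0.3, -1.1]
width: 0.221
grip_force: 29.6
```

>>> {"fn": "drive_tool", "kwargs": {"rows": [[0,0,0,0.0027,0.0305,0,0.1],[0,0,0,0.0027,0.0305,0,0.1],[0,0,0,0.0027,0.0305,0,0.1],[0,0,0,0,0,0.03,0.1],[0,0,0,0,0,0.03,0.1],[0,0,0,0,0,0.03,0.1],[0,0,0,0,0,0,0.1],[0,0,0,0,0,0,0.1]]}}

```text
time: 26.53
tool_pos: [0.4962, -0.0464, 0.0518]
tcp_rot: [0.39, -3.112, -0.002]
wrist_force: [0.7, -0.1, 0.2]
width: 0.221
grip_force: 29.6
```

>>> {"fn": "drive_tool", "kwargs": {"rows": [[0,0,0,0,0,0,0.1],[0,0,0,0,0,0,0.1]]}}

```text
time: 26.7
tool_pos: [0.5005, -0.0472, 0.0554]
tcp_rot: [-0.389, 3.114, -0.002]
wrist_force: [-0.1, 0.4, -0.8]
width: 0.221
grip_force: 29.6
```

```bash
python3 -c "
from go import *
to(*rk(-.086,-.0005),.0267)"
```

```text
t 26.7 tcp [ 0.5005 -0.0472  0.0554] rack mm [-85.9  -0.8] yerr deg -0.01 tilt [ 0.22 -0.03] F [-0.1  0.4 -0.8] w 0.221 g 29.6 q6 -1.96
shift tool [0.0002 0.0003 0.0287]
```

>>> {"fn": "drive_tool", "kwargs": {"rows": [[0,0,0,0,0.0003,0.01,0.1],[0,0,0,0,0,0.01,0.1],[0,0,0,0,0,0.007,0.1],[0,0,0,0,0,0,0.1],[0,0,0,0,0,0,0.1],[0,0,0,0,0,0,0.1]]}}

```text
time: 27.2
tool_pos: [0.4979, -0.0464, 0.0257]
tcp_rot: [0.39, -3.116, -0.0]
wrist_force: [-0.6, -0.6, -0.7]
width: 0.224
grip_force: 30.4
```

```bash
python3 -c "
from go import *
to(*rk(-.086,-.0005),.027)"
```

```text
t 27.2 tcp [ 0.4979 -0.0464  0.0257] rack mm [-88.1   0.6] yerr deg 0.01 tilt [-0.06  0.  ] F [-0.6 -0.6 -0.7] w 0.224 g 30.4 q6 -1.96
shift tool [-0.0021 -0.0011 -0.0013]
```

>>> {"fn": "drive_tool", "kwargs": {"rows": [[0,0,0,0,-0.0007,-0.0015,0.1],[0,0,0,-0.008,0,0,0.1],[0,0,0,-0.01,0,0,0.1],[0,0,0,-0.01,0,0,0.1],[0,0,0,-0.01,0,0,0.1],[0,0,0,0,0,0,0.1]]}}

```text
time: 27.7
tool_pos: [0.5387, -0.0373, 0.0283]
tcp_rot: [-0.391, 3.114, -0.001]
wrist_force: [0.8, 1.1, 0.0]
width: 0.22
grip_force: 30.4
```

```bash
python3 -c "
from go import *
st()"
```

```text
t 27.7 tcp [ 0.5387 -0.0373  0.0283] rack mm [-46.4  -0.6] yerr deg 0.04 tilt [0.18 0.  ] F [0.8 1.1 0. ] w 0.22 g 30.4 q6 -1.94
```

>>> {"fn": "drive_tool", "kwargs": {"rows": [[0,0,0,-0.008,0,0.0008,0.1],[0,0,0,-0.012,0,0,0.1],[0,0,0,-0.012,0,0,0.1],[0,0,0,-0.012,0,0,0.1],[0,0,0,-0.012,0,0,0.1],[0,0,0,-0.012,0,0,0.1],[0,0,0,-0.012,0,0,0.1],[0,0,0,-0.012,0,0,0.1]]}}

```text
time: 28.37
tool_pos: [0.6262, -0.0147, 0.0269]
tcp_rot: [-0.391, 3.117, -0.0]
wrist_force: [0.2, -0.3, -0.5]
width: 0.224
grip_force: 30.4
```

>>> {"fn": "drive_tool", "kwargs": {"rows": [[0,0,0,-0.012,0,0,0.1],[0,0,0,-0.01,0,0,0.1],[0,0,0,0,0,0,0.1],[0,0,0,0,0,0,0.1],[0,0,0,0,0,0,0.1]]}}

```text
time: 28.78
tool_pos: [0.6453, -0.0096, 0.0265]
tcp_rot: [0.39, -3.116, -0.0]
wrist_force: [0.1, 0.1, -0.8]
width: 0.222
grip_force: 30.4
```

```bash
python3 -c "
from go import *
to(*rk(.073,-.0005),.0257)"
```

```text
t 28.78 tcp [ 0.6453 -0.0096  0.0265] rack mm [63.8 -0. ] yerr deg 0.02 tilt [-0.07 -0.  ] F [ 0.1  0.1 -0.8] w 0.222 g 30.4 q6 -1.87
shift tool [-0.0092 -0.0005  0.0008]
```

>>> {"fn": "drive_tool", "kwargs": {"rows": [[0,0,0,-0.005,-0.0004,0,0.1],[0,0,0,-0.0042,0,0,0.1],[0,0,0,0,0,0.0008,0.1],[0,0,0,0,0,0,0.1],[0,0,0,0,0,0,0.1],[0,0,0,0,0,0,0.1]]}}

```text
time: 29.28
tool_pos: [0.6546, -0.0078, 0.026]
tcp_rot: [0.39, -3.117, -0.0]
wrist_force: [0.3, -0.9, -0.3]
width: 0.222
grip_force: 30.4
```

```bash
python3 -c "
from go import *
to(*rk(.073,-.0005),.0257)"
```

```text
t 29.28 tcp [ 0.6546 -0.0078  0.026 ] rack mm [73.2 -0.6] yerr deg 0.01 tilt [-0.02 -0.  ] F [ 0.3 -0.9 -0.3] w 0.222 g 30.4 q6 -1.87
shift tool [0.0002 0.0001 0.0003]
```

>>> {"fn": "drive_tool", "kwargs": {"rows": [[0,0,0,0,0,0.0006,0.1],[0,0,0,0,0,0,0.1],[0,0,0,0,0,0,0.5],[0,0,0,0,0,0,0.5],[0,0,0,0,0,0,0.5],[0,0,0,0,0,-0.02,0.5],[0,0,0,0,0,-0.035,0.5],[0,0,0,0,0,-0.04,0.5]]}}

```text
time: 29.95
tool_pos: [0.6522, -0.0076, 0.1183]
tcp_rot: [0.39, -3.111, -0.002]
wrist_force: [1.7, 0.6, 0.5]
width: 0.502
grip_force: 0.0
```

>>> {"fn": "drive_tool", "kwargs": {"rows": [[0,0,0,0,0,-0.025,0.5],[0,0,0,0.0271,-0.0193,0,0.5],[0,0,0,0.0271,-0.0193,0,0.5],[0,0,0,0.0271,-0.0193,0,0.5],[0,0,0,0.0271,-0.0193,0,0.5],[0,0,0,0.0271,-0.0193,0,0.5],[0,0,0,0.0271,-0.0193,0,0.5],[0,0,0,0.0271,-0.0193,0,0.5]]}}

```text
time: 30.62
tool_pos: [0.5033, -0.1865, 0.1458]
tcp_rot: [-0.391, 3.117, -0.001]
wrist_force: [0.1, -1.5, -0.1]
width: 0.501
grip_force: 0.0
```

>>> {"fn": "drive_tool", "kwargs": {"rows": [[0,0,0,0.0271,-0.0193,0,0.5],[0,0,0,0.0271,-0.0193,0.02,0.5],[0,0,0,0,0,0.02,0.5],[0,0,0,0,0,0.015,0.5],[0,0,0,0,0,0,0.5],[0,0,0,0,0,0,0.5],[0,0,0,0,0,0,0.5],[0,0,0,0,0,0,0.5]]}}

```text
time: 31.28
tool_pos: [0.4627, -0.2365, 0.0919]
tcp_rot: [-0.391, 3.115, -0.002]
wrist_force: [0.6, -0.3, 0.0]
width: 0.497
grip_force: 0.0
```

```bash
cat > chk.py <<'E'
from go import *
from h import *
from workcell import read_camera,masks_of
import pickle,sys
V=np.array([.5839,-.0259]);Ra=lambda w:np.array([[np.cos(.25),np.sin(.25)],[-np.sin(.25),np.cos(.25)]])@(np.array(w)-V)*1e3
def chk(objs,tag=None,view="side",crop=(160,360,180,420),f=3):
    for n in ("side","top"):
        p=read_camera(n)
        if tag and n==view:
            t,b,l,r=crop; cv2.imwrite(f"pics/{tag}.png",cv2.resize(p["color"][t:b,l:r,::-1],None,fx=f,fy=f,interpolation=cv2.INTER_CUBIC))
        for o in objs:
            for d in masks_of(p,o)[:4]:
                m=d["mask"]; l,t,r,b=d["bbox"]
                k=m.copy(); k[int(t)+6:]=0; v,u=np.argwhere(k).mean(0)
                print(n,o,round(d["score"],2),np.round(d["bbox"],1),"tip uv",round(u,1),round(v,1))
E
python3 -c "
from chk import *
to(.461,-.2367,.0345)
chk(['blue_nozzle','brass_nozzle','black_nozzle','steel_nozzle'],'s8')"
```

```text
t 31.28 tcp [ 0.4627 -0.2365  0.0919] rack mm [-169.1 -175. ] yerr deg 0.05 tilt [ 0.13 -0.07] F [ 0.6 -0.3  0. ] w 0.497 g 0.0 q6 -2.34
shift tool [0.0018 0.0004 0.0574]
side blue_nozzle 0.57 [364.5 223.5 372.8 255.3] tip uv 369.3 224.6
side brass_nozzle 0.74 [304.8 176.7 318.  205.8] tip uv 310.3 179.3
side black_nozzle 0.84 [220.1 287.9 250.  335.5] tip uv 232.4 289.2
side steel_nozzle 0.91 [346.1 200.5 363.  240.3] tip uv 356.6 203.1
side steel_nozzle 0.82 [248.5 181.2 273.3 236.7] tip uv 258.1 183.7
side steel_nozzle 0.69 [261.  280.9 289.3 335.8] tip uv 273.3 284.2
side steel_nozzle 0.64 [342.7 244.3 368.5 307. ] tip uv 359.2 246.1
top blue_nozzle 0.54 [328.6 191.  346.  214.7] tip uv 336.6 194.1
top brass_nozzle 0.69 [222.1 248.1 236.6 262.7] tip uv 229.0 250.2
top steel_nozzle 0.73 [267.  294.2 289.2 318.7] tip uv 279.2 296.8
top steel_nozzle 0.73 [283.8 201.6 299.7 216.7] tip uv 287.8 204.5
top steel_nozzle 0.64 [392.9 206.3 410.6 227.5] tip uv 403.3 208.5
top steel_nozzle 0.63 [316.6 184.6 374.5 301.7] tip uv 337.2 187.7
```

View pics/s8.png

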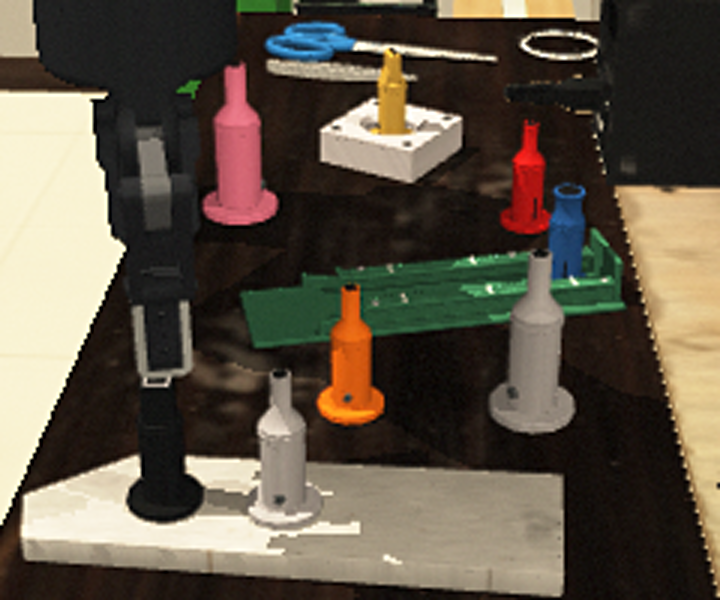

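Blue stands at the rear mark (side u ≈ 369, as the brass did), brass is upright in the seat (s8 ≈ 393,100), and the gripper is over black. Gripping black.

>>> {"fn": "drive_tool", "kwargs": {"rows": [[0,0,0,0.001,0,0.02,0.5],[0,0,0,0,0,0.02,0.5],[0,0,0,0,0,0.0145,0.5],[0,0,0,0,0,0.0025,0.5],[0,0,0,0,0,0,0.5],[0,0,0,0,0,0,0.5],[0,0,0,0,0,0,0.5]]}}

```text
time: 32.37
tool_pos: [0.4613, -0.2371, 0.0346]
tcp_rot: [-0.39, 3.116, -0.002]
wrist_force: [0.4, 0.4, -0.5]
width: 0.496
grip_force: 0.0
```

```bash
python3 -c "
from go import *
to(.461,-.2367,.0345)"
```

```text
t 32.37 tcp [ 0.4613 -0.2371  0.0346] rack mm [-170.6 -175.1] yerr deg 0.01 tilt [ 0.1  -0.06] F [ 0.4  0.4 -0.5] w 0.496 g 0.0 q6 -2.34
shift tool [0.0002 0.0005 0.0001]
```

>>> {"fn": "drive_tool", "kwargs": {"rows": [[0,0,0,0,0,0,0.1],[0,0,0,0,0,0,0.1],[0,0,0,0,0,0,0.1],[0,0,0,0,0,0,0.1],[0,0,0,0,0,0,0.1]]}}

```text
time: 32.78
tool_pos: [0.4612, -0.2369, 0.0346]
tcp_rot: [-0.39, 3.116, -0.002]
wrist_force: [-1.6, 1.3, 5.5]
width: 0.225
grip_force: 29.4
```

```bash
python3 -c "
from go import *
to(*rk(-.086,-.0005),.145)"
```

```text
t 32.78 tcp [ 0.4612 -0.2369  0.0346] rack mm [-170.6 -174.9] yerr deg 0.01 tilt [ 0.09 -0.05] F [-1.6  1.3  5.5] w 0.225 g 29.4 q6 -2.34
shift tool [-0.0848  0.1743 -0.1105]
```

>>> {"fn": "drive_tool", "kwargs": {"rows": [[0,0,0,0,0,-0.01,0.1],[0,0,0,0,0,-0.03,0.1],[0,0,0,0,0,-0.04,0.1],[0,0,0,0,0,-0.03,0.1],[0,0,0,-0.0141,0.029,0,0.1],[0,0,0,-0.0141,0.029,0,0.1],[0,0,0,-0.0141,0.029,0,0.1],[0,0,0,-0.0141,0.029,0,0.1]]}}

```text
time: 33.45
tool_pos: [0.4863, -0.1091, 0.1442]
tcp_rot: [-0.389, 3.117, -0.0]
wrist_force: [0.7, -0.4, -0.9]
width: 0.221
grip_force: 29.6
```

>>> {"fn": "drive_tool", "kwargs": {"rows": [[0,0,0,-0.0141,0.029,0,0.1],[0,0,0,-0.0141,0.029,0,0.1],[0,0,0,0,0,0.03,0.1],[0,0,0,0,0,0.03,0.1],[0,0,0,0,0,0.03,0.1],[0,0,0,0,0,0.01,0.1],[0,0,0,0,0,0,0.1],[0,0,0,0,0,0,0.1]]}}

```text
time: 34.12
tool_pos: [0.4992, -0.0471, 0.0436]
tcp_rot: [0.39, -3.116, -0.0]
wrist_force: [-0.1, 0.7, 0.6]
width: 0.219
grip_force: 29.6
```

>>> {"fn": "drive_tool", "kwargs": {"rows": [[0,0,0,0,0,0,0.1],[0,0,0,0,0,0,0.1],[0,0,0,0,0,0,0.1]]}}

```text
time: 34.37
tool_pos: [0.5011, -0.0475, 0.0454]
tcp_rot: [-0.389, 3.114, -0.001]
wrist_force: [0.2, -0.2, -1.1]
width: 0.222
grip_force: 29.6
```

```bash
python3 -c "
from go import *
to(*rk(-.087,-.0004),.0272)"
```

```text
t 34.37 tcp [ 0.5011 -0.0475  0.0454] rack mm [-85.3  -1.2] yerr deg -0.02 tilt [ 0.2  -0.03] F [ 0.2 -0.2 -1.1] w 0.222 g 29.6 q6 -1.96
shift tool [0.0018 0.0008 0.0182]
```

>>> {"fn": "drive_tool", "kwargs": {"rows": [[0,0,0,0.001,0.0006,0.009,0.1],[0,0,0,0,0,0.008,0.1],[0,0,0,0,0,0,0.1],[0,0,0,0,0,0,0.1],[0,0,0,0,0,0,0.1]]}}

```text
time: 34.78
tool_pos: [0.4977, -0.0466, 0.0259]
tcp_rot: [0.39, -3.116, -0.0]
wrist_force: [-0.7, 0.4, -0.8]
width: 0.219
grip_force: 30.0
```

```bash
python3 -c "
from go import *
to(*rk(-.087,-.0004),.0272)"
```

```text
t 34.78 tcp [ 0.4977 -0.0466  0.0259] rack mm [-88.4   0.5] yerr deg 0.02 tilt [-0.09  0.01] F [-0.7  0.4 -0.8] w 0.219 g 30.0 q6 -1.96
shift tool [-0.0014 -0.0009 -0.0013]
```

>>> {"fn": "drive_tool", "kwargs": {"rows": [[0,0,0,0,-0.0008,-0.001,0.1],[0,0,0,-0.008,0,0,0.1],[0,0,0,-0.01,0,0,0.1],[0,0,0,-0.01,0,0,0.1],[0,0,0,-0.01,0,0,0.1],[0,0,0,0,0,0,0.1],[0,0,0,0,0,0,0.1]]}}

```text
time: 35.37
tool_pos: [0.537, -0.0376, 0.0277]
tcp_rot: [-0.391, 3.116, 0.0]
wrist_force: [1.1, 1.6, -0.6]
width: 0.222
grip_force: 30.0
```

```bash
python3 -c "
from go import *
st()"
```

```text
t 35.37 tcp [ 0.537  -0.0376  0.0277] rack mm [-48.1  -0.4] yerr deg 0.04 tilt [0.09 0.02] F [ 1.1  1.6 -0.6] w 0.222 g 30.0 q6 -1.94
```

>>> {"fn": "drive_tool", "kwargs": {"rows": [[0,0,0,-0.008,0,0,0.1],[0,0,0,-0.012,0,0,0.1],[0,0,0,-0.012,0,0,0.1],[0,0,0,-0.012,0,0,0.1],[0,0,0,-0.012,0,0,0.1],[0,0,0,-0.01,0,0,0.1],[0,0,0,0,0,0,0.1],[0,0,0,0,0,0,0.1]]}}

```text
time: 36.03
tool_pos: [0.6001, -0.0216, 0.0274]
tcp_rot: [0.391, -3.117, 0.0]
wrist_force: [-0.5, -0.0, -1.1]
width: 0.222
grip_force: 30.0
```

>>> {"fn": "drive_tool", "kwargs": {"rows": [[0,0,0,0,0,0,0.1],[0,0,0,0,0,0,0.1]]}}

```text
time: 36.2
tool_pos: [0.5985, -0.0219, 0.0271]
tcp_rot: [0.39, -3.116, -0.0]
wrist_force: [0.2, -0.5, -1.3]
width: 0.223
grip_force: 30.0
```

```bash
python3 -c "
from go import *
to(*rk(.0252,-.0005),.0257)"
```

```text
t 36.2 tcp [ 0.5985 -0.0219  0.0271] rack mm [15.4 -0.4] yerr deg 0.01 tilt [-0.07 -0.  ] F [ 0.2 -0.5 -1.3] w 0.223 g 30.0 q6 -1.9
shift tool [-0.0098 -0.0001  0.0014]
```

>>> {"fn": "drive_tool", "kwargs": {"rows": [[0,0,0,-0.005,0,0,0.1],[0,0,0,-0.0048,0,0.0007,0.1],[0,0,0,0,0,0.0007,0.1],[0,0,0,0,0,0,0.1],[0,0,0,0,0,0,0.1],[0,0,0,0,0,0,0.1],[0,0,0,0,0,0,0.1]]}}

```text
time: 36.78
tool_pos: [0.6086, -0.0194, 0.026]
tcp_rot: [0.39, -3.117, -0.0]
wrist_force: [-0.2, -0.2, -1.2]
width: 0.221
grip_force: 30.0
```

```bash
python3 -c "
from go import *
to(*rk(.0252,-.0005),.0257)"
```

```text
t 36.78 tcp [ 0.6086 -0.0194  0.026 ] rack mm [25.8 -0.5] yerr deg 0.01 tilt [-0.02  0.  ] F [-0.2 -0.2 -1.2] w 0.221 g 30.0 q6 -1.89
shift tool [ 0.0006 -0.      0.0003]
```

>>> {"fn": "drive_tool", "kwargs": {"rows": [[0,0,0,0,0,0.0006,0.1],[0,0,0,0,0,0,0.1],[0,0,0,0,0,0,0.5],[0,0,0,0,0,0,0.5],[0,0,0,0,0,0,0.5],[0,0,0,0,0,-0.02,0.5],[0,0,0,0,0,-0.035,0.5],[0,0,0,0,0,-0.04,0.5]]}}

```text
time: 37.45
tool_pos: [0.6062, -0.0192, 0.1185]
tcp_rot: [0.39, -3.111, -0.002]
wrist_force: [0.7, -0.1, -0.1]
width: 0.502
grip_force: 0.0
```

>>> {"fn": "drive_tool", "kwargs": {"rows": [[0,0,0,0,0,-0.025,0.5],[0,0,0,0.0209,-0.0272,0,0.5],[0,0,0,0.0209,-0.0272,0,0.5],[0,0,0,0.0209,-0.0272,0,0.5],[0,0,0,0.0209,-0.0272,0,0.5],[0,0,0,0.0209,-0.0272,0,0.5],[0,0,0,0.0209,-0.0272,0,0.5],[0,0,0,0.0209,-0.0272,0,0.5]]}}

```text
time: 38.12
tool_pos: [0.5132, -0.2413, 0.1457]
tcp_rot: [-0.391, 3.117, -0.001]
wrist_force: [1.0, 0.3, -0.5]
width: 0.498
grip_force: 0.0
```

>>> {"fn": "drive_tool", "kwargs": {"rows": [[0,0,0,0,0,0.02,0.5],[0,0,0,0,0,0.02,0.5],[0,0,0,0,0,0,0.5],[0,0,0,0,0,0,0.5],[0,0,0,0,0,0,0.5],[0,0,0,0,0,0,0.5]]}}

```text
time: 38.62
tool_pos: [0.5151, -0.24, 0.1068]
tcp_rot: [-0.391, 3.115, -0.002]
wrist_force: [-1.1, 0.5, 0.3]
width: 0.503
grip_force: 0.0
```

```bash
python3 -c "
from chk import *
to(.5134,-.2400,.0330)
chk(['blue_nozzle','black_nozzle'])"
```

```text
t 38.62 tcp [ 0.5151 -0.24    0.1068] rack mm [-119.2 -191.3] yerr deg 0.06 tilt [ 0.11 -0.06] F [-1.1  0.5  0.3] w 0.503 g 0.0 q6 -2.3
shift tool [0.0018 0.0006 0.0738]
side blue_nozzle 0.71 [364.9 222.1 373.5 254.7] tip uv 369.3 224.5
side blue_nozzle 0.59 [332.2 225.4 351.3 255.6] tip uv 342.9 227.2
side black_nozzle 0.87 [331.8 226.3 348.5 256.3] tip uv 342.9 227.8
top blue_nozzle 0.48 [324.4 191.7 346.3 217.2] tip uv 336.5 194.0
top black_nozzle 0.52 [335.  215.8 350.3 236.6] tip uv 342.0 218.6
```

Black is back at its original pixels in both views. Now steel.

>>> {"fn": "drive_tool", "kwargs": {"rows": [[0,0,0,0.001,0.0004,0.02,0.5],[0,0,0,0,0,0.02,0.5],[0,0,0,0,0,0.02,0.5],[0,0,0,0,0,0.0105,0.5],[0,0,0,0,0,0.002,0.5],[0,0,0,0,0,0,0.5],[0,0,0,0,0,0,0.5],[0,0,0,0,0,0,0.5]]}}

```text
time: 39.58
tool_pos: [0.5141, -0.2405, 0.0344]
tcp_rot: [-0.39, 3.115, -0.002]
wrist_force: [0.3, -0.4, -0.2]
width: 0.501
grip_force: 0.0
```

```bash
python3 -c "
from go import *
to(.5134,-.2400,.0330)"
```

```text
t 39.58 tcp [ 0.5141 -0.2405  0.0344] rack mm [-120.3 -191.4] yerr deg 0.01 tilt [ 0.13 -0.07] F [ 0.3 -0.4 -0.2] w 0.501 g 0.0 q6 -2.3
shift tool [0.0006 0.0006 0.0014]
```

>>> {"fn": "drive_tool", "kwargs": {"rows": [[0,0,0,0,0,0,0.1],[0,0,0,0,0,0,0.1],[0,0,0,0,0,0,0.1],[0,0,0,0,0,0,0.1],[0,0,0,0,0,0,0.1]]}}

```text
time: 40.0
tool_pos: [0.5138, -0.2403, 0.0341]
tcp_rot: [-0.39, 3.116, -0.002]
wrist_force: [-0.1, 1.4, 5.7]
width: 0.224
grip_force: 29.4
```

```bash
python3 -c "
from go import *
to(*rk(-.087,-.0005),.145)"
```

```text
t 40.0 tcp [ 0.5138 -0.2403  0.0341] rack mm [-120.6 -191.1] yerr deg 0.01 tilt [ 0.1  -0.05] F [-0.1  1.4  5.7] w 0.224 g 29.4 q6 -2.3
shift tool [-0.0338  0.1905 -0.1111]
```

>>> {"fn": "drive_tool", "kwargs": {"rows": [[0,0,0,0,0,-0.01,0.1],[0,0,0,0,0,-0.03,0.1],[0,0,0,0,0,-0.04,0.1],[0,0,0,0,0,-0.03,0.1],[0,0,0,-0.0055,0.0317,0,0.1],[0,0,0,-0.0055,0.0317,0,0.1],[0,0,0,-0.0055,0.0317,0,0.1],[0,0,0,-0.0055,0.0317,0,0.1]]}}

```text
time: 40.67
tool_pos: [0.5025, -0.1105, 0.1435]
tcp_rot: [-0.389, 3.117, -0.0]
wrist_force: [0.2, 0.2, -1.5]
width: 0.22
grip_force: 29.5
```

>>> {"fn": "drive_tool", "kwargs": {"rows": [[0,0,0,-0.0055,0.0317,0,0.1],[0,0,0,-0.0055,0.0317,0,0.1],[0,0,0,0,0,0.03,0.1],[0,0,0,0,0,0.03,0.1],[0,0,0,0,0,0.03,0.1],[0,0,0,0,0,0.01,0.1],[0,0,0,0,0,0,0.1],[0,0,0,0,0,0,0.1]]}}

```text
time: 41.33
tool_pos: [0.4978, -0.0475, 0.0431]
tcp_rot: [0.39, -3.116, -0.0]
wrist_force: [0.4, 0.1, -0.6]
width: 0.219
grip_force: 29.6
```

>>> {"fn": "drive_tool", "kwargs": {"rows": [[0,0,0,0,0,0,0.1],[0,0,0,0,0,0,0.1],[0,0,0,0,0,0,0.1],[0,0,0,0,0,0,0.1]]}}

```text
time: 41.67
tool_pos: [0.4992, -0.0477, 0.0443]
tcp_rot: [-0.39, 3.115, -0.001]
wrist_force: [-0.5, 0.5, -0.2]
width: 0.221
grip_force: 29.6
```

```bash
python3 -c "
from go import *
to(*rk(-.087,-.0004),.0265)"
```

```text
t 41.67 tcp [ 0.4992 -0.0477  0.0443] rack mm [-87.3  -0.9] yerr deg -0.01 tilt [ 0.15 -0.02] F [-0.5  0.5 -0.2] w 0.221 g 29.6 q6 -1.96
shift tool [-0.0002  0.0005  0.0178]
```

>>> {"fn": "drive_tool", "kwargs": {"rows": [[0,0,0,0,0.0004,0.009,0.1],[0,0,0,0,0,0.0075,0.1],[0,0,0,0,0,0,0.1],[0,0,0,0,0,0,0.1],[0,0,0,0,0,0,0.1],[0,0,0,0,0,0,0.1]]}}

```text
time: 42.17
tool_pos: [0.4975, -0.0469, 0.0261]
tcp_rot: [0.39, -3.116, -0.0]
wrist_force: [-0.2, 1.0, -1.2]
width: 0.225
grip_force: 29.6
```

```bash
python3 -c "
from go import *
to(*rk(-.087,-.0005),.0265)"
```

```text
t 42.17 tcp [ 0.4975 -0.0469  0.0261] rack mm [-88.7   0.2] yerr deg 0.01 tilt [-0.06  0.01] F [-0.2  1.  -1.2] w 0.225 g 29.6 q6 -1.96
shift tool [-0.0017 -0.0007 -0.0004]
```

>>> {"fn": "drive_tool", "kwargs": {"rows": [[0,0,0,0,-0.0006,-0.0008,0.1],[0,0,0,-0.006,0,0,0.1],[0,0,0,-0.01,0,0,0.1],[0,0,0,-0.01,0,0,0.1],[0,0,0,-0.01,0,0,0.1],[0,0,0,-0.01,0,0,0.1],[0,0,0,-0.008,0,0,0.1],[0,0,0,0,0,0,0.1]]}}

```text
time: 42.83
tool_pos: [0.5531, -0.0339, 0.0277]
tcp_rot: [-0.391, 3.115, -0.001]
wrist_force: [0.7, -0.4, -0.1]
width: 0.219
grip_force: 29.6
```

>>> {"fn": "drive_tool", "kwargs": {"rows": [[0,0,0,0,0,0,0.1],[0,0,0,0,0,0,0.1],[0,0,0,0,0,0,0.1],[0,0,0,0,0,0,0.1]]}}

```text
time: 43.17
tool_pos: [0.5498, -0.0343, 0.0271]
tcp_rot: [0.39, -3.117, -0.0]
wrist_force: [0.2, 0.4, -1.2]
width: 0.218
grip_force: 29.6
```

```bash
python3 -c "
from go import *
to(*rk(-.025,-.0005),.0252)"
```

```text
t 43.17 tcp [ 0.5498 -0.0343  0.0271] rack mm [-34.9  -0.4] yerr deg 0.0 tilt [-0.04  0.  ] F [ 0.2  0.4 -1.2] w 0.218 g 29.6 q6 -1.93
shift tool [-0.0099 -0.0001  0.0019]
```

>>> {"fn": "drive_tool", "kwargs": {"rows": [[0,0,0,-0.005,0,0,0.1],[0,0,0,-0.0047,0,0.0009,0.1],[0,0,0,0,0,0.0008,0.1],[0,0,0,0,0,0,0.1],[0,0,0,0,0,0,0.1],[0,0,0,0,0,0,0.1],[0,0,0,0,0,0,0.1]]}}

```text
time: 43.75
tool_pos: [0.5596, -0.0319, 0.0255]
tcp_rot: [0.39, -3.117, -0.0]
wrist_force: [0.7, 0.1, -0.3]
width: 0.222
grip_force: 29.6
```

```bash
python3 -c "
from go import *
to(*rk(-.025,-.0005),.0252)"
```

```text
t 43.75 tcp [ 0.5596 -0.0319  0.0255] rack mm [-24.8  -0.5] yerr deg 0.01 tilt [-0.01  0.  ] F [ 0.7  0.1 -0.3] w 0.222 g 29.6 q6 -1.92
shift tool [ 0.0002 -0.      0.0003]
```

>>> {"fn": "drive_tool", "kwargs": {"rows": [[0,0,0,0,0,0.0006,0.1],[0,0,0,0,0,0,0.1],[0,0,0,0,0,0,0.5],[0,0,0,0,0,0,0.5],[0,0,0,0,0,0,0.5],[0,0,0,0,0,-0.02,0.5],[0,0,0,0,0,-0.035,0.5],[0,0,0,0,0,-0.04,0.5]]}}

```text
time: 44.42
tool_pos: [0.5571, -0.0316, 0.1181]
tcp_rot: [0.39, -3.111, -0.002]
wrist_force: [0.9, 1.0, 0.9]
width: 0.5
grip_force: 0.0
```

>>> {"fn": "drive_tool", "kwargs": {"rows": [[0,0,0,0,0,-0.04,0.5],[0,0,0,0.03,0,-0.02,0.5],[0,0,0,0.035,0,0,0.5],[0,0,0,0.035,0,0,0.5],[0,0,0,0,0,0,0.5],[0,0,0,0,0,0,0.5],[0,0,0,0,0,0,0.5],[0,0,0,0,0,0,0.5]]}}

```text
time: 45.08
tool_pos: [0.4641, -0.0565, 0.1803]
tcp_rot: [-0.39, 3.116, -0.0]
wrist_force: [0.8, 0.2, -0.1]
width: 0.497
grip_force: 0.0
```

```bash
python3 -c "
from chk import *
st()
chk(['steel_nozzle','black_nozzle','blue_nozzle','brass_nozzle'],'s9')"
```

```text
t 45.08 tcp [ 0.4641 -0.0565  0.1803] rack mm [-123.4   -0.8] yerr deg 0.02 tilt [ 0.08 -0.01] F [ 0.8  0.2 -0.1] w 0.497 g 0.0 q6 -1.99
side steel_nozzle 0.81 [344.7 198.8 362.2 239.2] tip uv 356.6 202.1
side steel_nozzle 0.8 [251.4 181.2 272.1 233.9] tip uv 258.0 183.6
side steel_nozzle 0.7 [304.  220.8 319.  257. ] tip uv 314.0 224.6
side steel_nozzle 0.57 [285.8 254.9 307.2 303. ] tip uv 296.5 257.0
side black_nozzle 0.92 [332.9 225.  347.1 258.7] tip uv 342.9 227.7
side blue_nozzle 0.51 [305.5 222.  320.6 258.1] tip uv 314.0 225.5
side brass_nozzle 0.51 [306.  177.9 317.4 207.1] tip uv 310.7 179.8
top steel_nozzle 0.72 [319.  183.4 360.4 245.1] tip uv 338.3 187.0
top steel_nozzle 0.7 [266.6 295.5 291.1 317.1] tip uv 279.5 297.5
top steel_nozzle 0.67 [392.5 205.3 412.  227.6] tip uv 403.2 207.9
top steel_nozzle 0.59 [282.  198.6 299.7 216.6] tip uv 286.7 202.3
top black_nozzle 0.58 [335.7 215.6 350.4 233.2] tip uv 342.0 218.6
top blue_nozzle 0.6 [204.8 227.7 255.6 282.8] tip uv 224.6 230.9
top blue_nozzle 0.53 [327.1 194.6 345.7 214.3] tip uv 336.4 196.0
top brass_nozzle 0.5 [222.3 244.8 236.6 263. ] tip uv 228.2 247.9
top brass_nozzle 0.48 [334.7 216.  351.1 234.3] tip uv 341.8 218.9
```

View pics/s9.png

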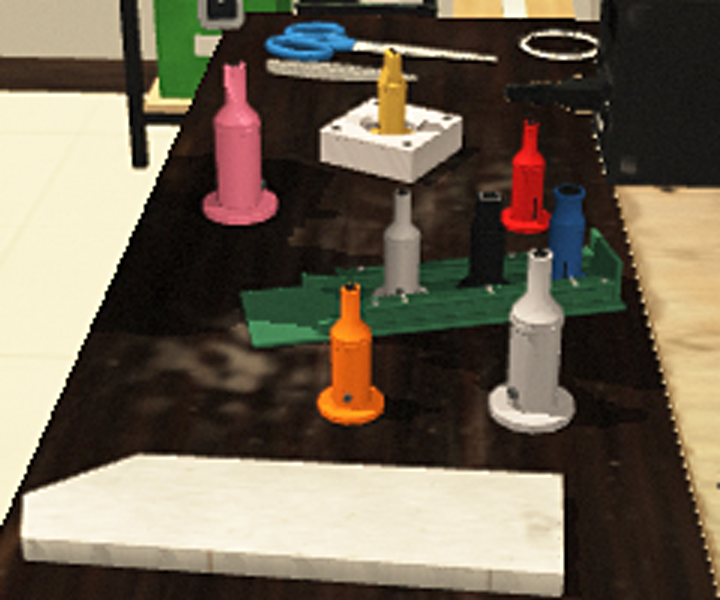

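All four nozzles stand upright in s9: steel (402,240), black (487,240) and blue (568,235) at the marks, and brass in the seat (393,95). Handing in.

```bash
python3 -c "
from workcell import workorder
print(workorder.finish_job())"
```

```text
the job is handed in; nothing more can be done
None
```

The job is handed in at about 45 s of the 122 s limit, with no verdict returned: the brass nozzle is down in the block's seat, blue is at the rear mark, black and steel are back at their marks to within about 2 mm, all four are upright, and none was knocked over.

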